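# Pack potted modules in a tipping tray

## Task

Put the two hexagonal modules that stand loose on the bench upright into the open half of the tipping tray, each with a flat face towards the tray's stop end. Then, with all three in it, push the stop-end lip right down so that they slide under the guard bars and lie in one close row against the end stop, flat faces touching; last, push the rear lip down until the tray is level again and let go. Leave all the other things on the bench where they stand.

Things in the scene. Friction and masses are not known exactly. Their poses are not given: they have to be found in the camera images.
- tray (a joint): tilt of the tray about its hinge, rad: 0 = level (on its rest, it cannot tilt the other way), 0.5 = stop end fully down. Starts level. The hinge is stiff (0.9 N m) and stays where it is left; it takes 3 to 12 N at either lip.
- tray_mid (a point): middle of the tray's floor top, 6 mm above the hinge axis and 136 mm above the bench when level; tilts with the tray. Its x runs across the tray, parallel to the hinge; y along it: stop end at -y, open rear half at +y. Polished aluminium trough (modules slide from about 0.2 rad), inside 70 mm wide, 290 mm long (y -145 to 145), side and rear walls 4 mm thick, 14 mm high above the floor.
- end_stop (a point): middle of the inner face of the tray's end stop (a wall 4 mm thick, 24 mm high to the top of its lip), at the floor's level, 145 mm from tray_mid towards -y. Axes as tray_mid.
- guard (a point): middle of the guard: three steel cross bars over the stop half of the tray, from y = -19 to -77 mm of tray_mid, 86 mm wide over its side frames. The bars' underside is 50 mm and their top 56 mm above the floor (the point lies 53 mm above it): modules pass beneath but cannot be put in from above there.
- stand: grey stand on the bench that carries the tray, origin at its base below the hinge, z up, x and y along the level tray's x and y. Base 150 x 130 x 8 mm; two cheeks carry the hinge, out to 57 mm from the middle, lower than the tray's side walls.
- stop_lip (a point): point to push down to tip the tray: top of the flat dark lip (60 mm wide, 80 mm long, y = -145 to -225) folded outward from the top of the end stop, at y = -198 mm and 24 mm above the floor's level; it goes down about 98 mm to full tilt, following the arc about the hinge, and stays clear of the bench.
- rear_lip (a point): point to push down to level the tray: top of the flat dark lip (60 mm wide, 44 mm long, y = 149 to 193) outside the rear wall, at y = +172 mm, level with the floor's top.
- hex_a_mid (a point): solid black potted hexagonal module, loose on the bench, any yaw: 52 mm across flats, 60 mm across corners, 40 mm high (a flat 1.5 mm brass disc on top), 0.12 to 0.24 kg. Point at its centre, 20 mm above its underside. Its x axis is normal to one pair of flat faces (the other pairs at 60 and 120 degrees), z up.
- hex_b_mid (a point): solid black potted hexagonal module, loose on the bench, any yaw: 52 mm across flats, 60 mm across corners, 40 mm high (a flat 1.5 mm brass disc on top), 0.12 to 0.24 kg. Point at its centre, 20 mm above its underside. Its x axis is normal to one pair of flat faces (the other pairs at 60 and 120 degrees), z up.
- hex_c_mid (a point): solid black potted hexagonal module, already in the tray, standing loose at the guard at y = -45 to -85 mm with a flat face roughly towards the stop: 52 mm across flats, 60 mm across corners, 40 mm high (a flat 1.5 mm brass disc on top), 0.12 to 0.24 kg. Point at its centre, 20 mm above its underside. Its x axis is normal to one pair of flat faces (the other pairs at 60 and 120 degrees), z up.
- round_mod_mid (a point): bystander: round black capacitor, 50 mm diameter, 70 mm high; its centre. Stands among the loose hexagonal ones.
- square_mod_mid (a point): bystander: rectangular black module, 70 x 46 mm (long side along its x), 40 mm high; its centre. Stands among the loose hexagonal ones.
- meter: bystander: black analogue meter, 150 x 100 x 45 mm, underside centre, long side along its x.
- driver: bystander: screwdriver 180 mm long, lying on the bench on the right, along its x.
- can: bystander: white spray can, 54 mm diameter, 150 mm high, underside centre.
- mug: bystander: white mug, 80 mm diameter, 90 mm high, underside centre.
Not all that is in view belongs to the job. What is shaped like the part that bears hex_a_mid but red is not meant.

How it is judged:
By the outcome, as a careful person would: the job done as asked, in the order asked, and still so for the second after the job is handed in, with the robot touching nothing.
It also fails if it takes over 64 s, if anything falls off the work surface, if the arm or the gripper's body presses on something with over 40 N, if the wrist force passes 120 N, or if a joint passes its speed limit or range.

## Robot

A 6-joint arm with a two-finger parallel gripper is mounted at the origin on the work surface. World frame = base frame: x ahead of the robot, y to its left, z up, the work surface at z = 0. Lengths are in mm, angles in degrees, forces in N, time in s.
With the tool pointing down it reaches from about 325 to 900 mm from the base axis. Payload 6.1 kg.
Tool frame: the origin (TCP) lies between the finger pads; the fingertips stand 17 mm ahead of it and the grasp point (between the pads) lies 2 mm behind it (arm.finger_overhang is the distance from the TCP to the fingertips, in mm); z points along the fingers, y is the line along which they close (so a half turn about z gives the same grasp; the last joint's range is limited). The gripper opens to 85 mm and grips with 20 to 120 N. Pads are 22 mm wide; open, the fingers measure 114 mm over their backs; the gripper's body (76 mm by 85 mm) begins 54 mm behind the grasp point. The pads swing forward as they close: fully open they stand 13 mm farther back than shut.
Start: joints at [-82.512, 12.628, 87.462, -0, 79.91, -7.225], TCP at [158.735, -604.499, 221.5] pointing down, gripper open.
Joint ranges: [-170.65, 170.65], [-52.31, 119.04], [5.05, 147.46], [-71.25, 251.25], [11.57, 151.72], [-153.62, 153.62]. Speed limits (degrees/s): [147.25, 147.25, 172.46, 180, 180, 180].

## Interface

Orientations are given as a 3x3 rotation matrix whose columns are the frame's x, y, z axes.
In Python, from plant import arm gives the robot as it stands.
- The arm moves only by the tool arm_command, never from a script. Its argument "targets" is a list of rows, each a list of 6 numbers: the shift along the tool's x, y, z in cm, then the turn, a rotation vector about the tool's x, y, z in rad. A call has 1 to 12 rows; each row is the pose to reach, as a shift and turn from the pose commanded when the call began, along the tool's axes at that moment; what a row does not reach only later rows make up. A row lasts 1/12 s, in which the tool goes at most 41.7 mm and 7.16 degrees, less where a joint would pass 70% of its speed; a pose out of reach is approached as far as the arm can. A call with a gripper value outside its range is refused whole. "gripper" is the finger opening in cm, from 0 to 8.54, set as the call begins (left out, the last holds). The fingers move at their own pace and stop on an object; the grip force is fixed at half the most. Time passes only in rows, so rows that repeat a pose let the fingers close. It gives the time, the measured TCP pose, the force, the opening and the grip force at its end, in the units of the state.
- arm.read_state(): the state, without advancing time (a new reading comes with each control period).
- arm.grab_frame(name): name is "scene" or "top"; returns a dict with "frame" (384x512x3 uint8, red, green, blue), "K" (3x3 intrinsics, pixels), "k1" (the pictures are not rectified: a ray, as slopes to the right and down, at radius r is drawn at 1 + k1 r^2 times it, then the intrinsics apply), "rvec" (rotation vector, rad) and "tvec" (3), from world to camera coordinates, as OpenCV has them. Camera axes: x right, y down, z forward; pixel columns grow to the right and rows downward; lengths in mm; the calibration is good to about 2 mm. A picture is of the moment at which its call begins. There is no depth.
- arm.finish_job(): hands the job in; it is judged then, once.
The state is a dict: "time": time; "joints": joint angles; "qd": joint speeds; "joint_efforts": joint torques, N m; "position": TCP position; "tcp_rot": TCP orientation; "contact_force": force on the tool from outside, world axes, zero at the start; "wrist_torque": the same for the moment, N m; "width": finger opening in mm; "grasp_force": force on a finger pad.
Only numpy, scipy, OpenCV 4.12 (cv2) and the standard library are available. Lean on these libraries where they do the work, as an engineer would, in place of code of your own. Each camera call takes 0.05 s, during which the arm holds its last target. There are 200 camera calls.

## Working session

There is one attempt and no reset: what is moved stays moved. The work goes in short steps, Python scripts to look and compute and a tool call to move; the robot and the scene stay as the last step left them, time stands still between calls to the robot, and variables do not carry over. Pictures are saved under pics/ and viewed, at most 10 in all, crops included, and the job is handed in when it is done.

Besides the shell and the picture viewer there is one more tool, called after "Request:" by a JSON object that holds its "name" and its "arguments". arm_command: Moves the arm, as the interface text tells. Its arguments: {"type":"object","properties":{"targets":{"type":"array","items":{"type":"array","items":{"type":"number"}}},"gripper":{"type":"number"}},"required":["targets"]}

```bash
mkdir -p pics; ls; cat > h.py <<'E'
import numpy as np, cv2, pickle
def grab(n,tag):
    from plant import arm
    f=arm.grab_frame(n); cv2.imwrite(f'pics/{tag}.png',f['frame'][:,:,::-1]); pickle.dump(f,open(f'{tag}.pkl','wb')); return f
def load(tag): return pickle.load(open(f'{tag}.pkl','rb'))
def cam(f):
    R=cv2.Rodrigues(np.array(f['rvec'],float))[0]; t=np.array(f['tvec'],float).ravel(); return R,t
def ray(f,px):
    R,t=cam(f); K=np.array(f['K']); p=np.atleast_2d(np.array(px,float))
    u=cv2.undistortPoints(p.reshape(-1,1,2),K,np.array([f['k1'],0,0,0,0.])).reshape(-1,2)
    d=np.c_[u,np.ones(len(u))]@R; return -R.T@t,d/np.linalg.norm(d,axis=1)[:,None]
def onz(f,px,z):
    o,d=ray(f,px); return o+d*((z-o[2])/d[:,2])[:,None]
def tri(f1,p1,f2,p2):
    o1,d1=ray(f1,p1);o2,d2=ray(f2,p2);d1=d1[0];d2=d2[0]
    s=np.linalg.lstsq(np.c_[d1,-d2],o2-o1,rcond=None)[0]
    a=o1+s[0]*d1;b=o2+s[1]*d2; return (a+b)/2,np.linalg.norm(a-b)
def proj(f,X):
    return cv2.projectPoints(np.atleast_2d(np.array(X,float)),np.array(f['rvec'],float),np.array(f['tvec'],float),np.array(f['K']),np.array([f['k1'],0,0,0,0.]))[0].reshape(-1,2)
E
python3 - <<'E'
from h import *
for n in('scene','top'):
    f=grab(n,n+'0'); R,t=cam(f); print(n,-R.T@t,R[2],f['K'][0],f['k1'])
a=load('scene0')['frame'];b=load('top0')['frame']
cv2.imwrite('pics/s0b.png',cv2.resize(a,(800,600))[:,:,::-1]);cv2.imwrite('pics/t0b.png',cv2.resize(b,(800,600))[:,:,::-1])
from plant import arm
s=arm.read_state();print(s)
E
```

```text
pics
scene [1038.8158519  -552.31846866 1238.5077597 ] [-0.35893509  0.40398343 -0.84140536] [477.92418372   0.         252.58817239] -0.0565455690065608
top [ 240.38645355   -6.8461969  1780.04454082] [ 0.19038492 -0.02429741 -0.98140879] [460.53713683   0.         248.64696953] -0.0490941812235723
{'time': 0.1, 'joints': array([-8.25122200e+01,  1.26697806e+01,  8.75218772e+01, -1.43133714e-04,
        7.99087865e+01, -7.22435036e+00]), 'qd': array([-0.02430941, -0.06852672, -0.18978899,  0.02991118, -0.04485107,
        0.0193674 ]), 'joint_efforts': array([ 1.58147501e-03, -4.98241282e+01, -3.90547478e+01, -3.15426507e-05,
        5.66966773e-03, -6.43138875e-06]), 'position': array([ 158.65376948, -603.93572158,  220.49418916]), 'tcp_rot': array([[ 9.67213920e-01,  2.53962948e-01, -2.30891194e-04],
       [ 2.53962959e-01, -9.67212384e-01,  1.73781425e-03],
       [ 2.18019608e-04, -1.73947595e-03, -9.99998463e-01]]), 'contact_force': array([-0.35792411, -0.55910801,  0.22328216]), 'wrist_torque': array([0.00226663, 0.02008148, 0.01833953]), 'grasp_force': 0.0, 'width': 85.4267264028313}
```

View pics/s0b.png

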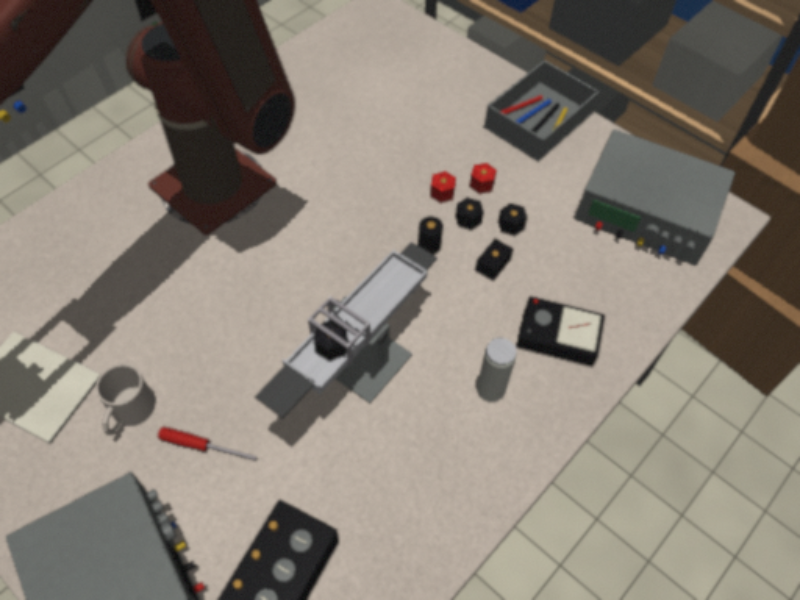

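View pics/t0b.png

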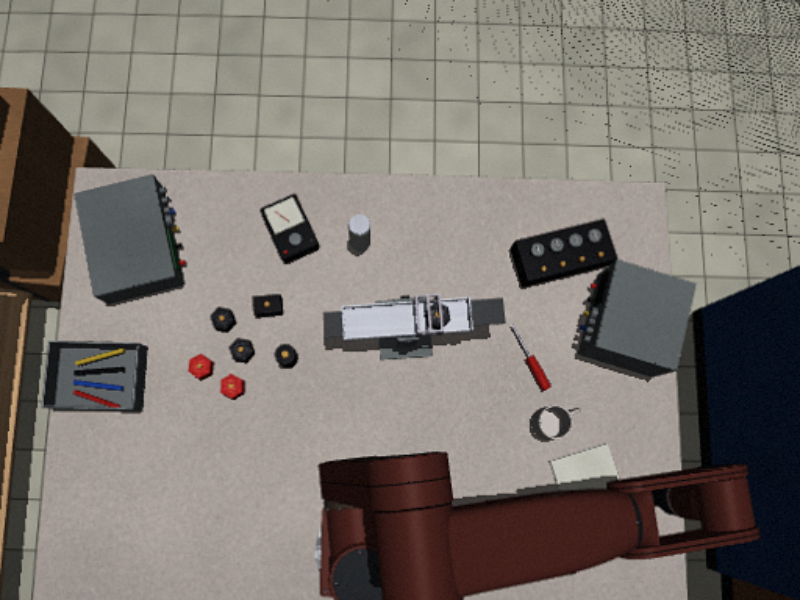

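Scene view (800-px scale): loose black hexes at about (469,213) and (513,219), round module (430,234), square (494,259), reds at (443,186) and (483,177). Top view: hexes at (223,319) and (241,350), round (286,355), square (267,305). The tray runs along the image with its stop end to the right and the long dark lip at (490,311).

```bash
python3 - <<'E'
from h import *
S=load('scene0');T=load('top0')
seeds={'h1':((513,219),(223,319)),'h2':((469,213),(241,350)),'round':((430,228),(286,355)),'sq':((496,255),(267,305)),'hc':((332,325),(437,315))}
for k,(ps,pt) in seeds.items():
    out=[]
    for f,p in((S,ps),(T,pt)):
        im=f['frame'].astype(int); p=np.array(p)*.64
        br=np.clip(im[:,:,0]-im[:,:,2]-25,0,None).astype(float)
        yy,xx=np.mgrid[:384,:512]; w=br*((xx-p[0])**2+(yy-p[1])**2<8**2)
        # drop non-dark surroundings: red/bright
        out.append((np.array([(w*xx).sum(),(w*yy).sum()])/max(w.sum(),1e-9),w.max(),(w>0).sum()))
    X,e=tri(S,out[0][0],T,out[1][0]); print(k,out[0],out[1],X.round(1),round(e,1))
def up(f,x,y,w,h,s): 
    c=f['frame'][y:y+h,x:x+w]; return cv2.resize(c,None,fx=s,fy=s,interpolation=cv2.INTER_CUBIC)
a=up(S,265,95,75,90,8)[:600];b=up(T,115,180,80,80,7)
def pad(i): 
    o=np.zeros((600,400,3),np.uint8); i=cv2.resize(i,(400,int(i.shape[0]*400/i.shape[1]))); o[:min(600,i.shape[0])]=i[:600]; return o
cv2.imwrite('pics/hexcrop.png',np.hstack([pad(a),pad(b)])[:,:,::-1])
a=up(S,160,150,125,125,1);b=up(T,200,180,130,60,1)
cv2.imwrite('pics/traycrop.png',np.vstack([cv2.resize(b,(800,369),interpolation=2)])[:,:,::-1])
cv2.imwrite('pics/traycropS.png',cv2.resize(a,(600,600),interpolation=2)[:,:,::-1])
E
```

```text
h1 (array([328.52516779, 135.95302013]), np.float64(62.0), np.int64(20)) (array([141.40894569, 203.03035144]), np.float64(93.0), np.int64(13)) [549.  360.9  42.4] 3.5
h2 (array([300.45934066, 132.31428571]), np.float64(59.0), np.int64(14)) (array([153.6096823 , 223.00907716]), np.float64(97.0), np.int64(12)) [472.9 309.9  42.3] 2.9
round (array([275.49058296, 143.49955157]), np.float64(69.0), np.int64(32)) (array([181.85147745, 226.21228616]), np.float64(103.0), np.int64(20)) [459.3 199.1  72.2] 3.4
sq (array([316.66473149, 161.76923077]), np.float64(66.0), np.int64(22)) (array([170.26829268, 194.06341463]), np.float64(96.0), np.int64(12)) [586.3 252.5  42. ] 3.3
hc (array([0., 0.]), np.float64(0.0), np.int64(0)) (array([279.36855037, 200.93857494]), np.float64(100.0), np.int64(8)) [ 385.4 -223.6  804.5] 263.6
```

View pics/hexcrop.png

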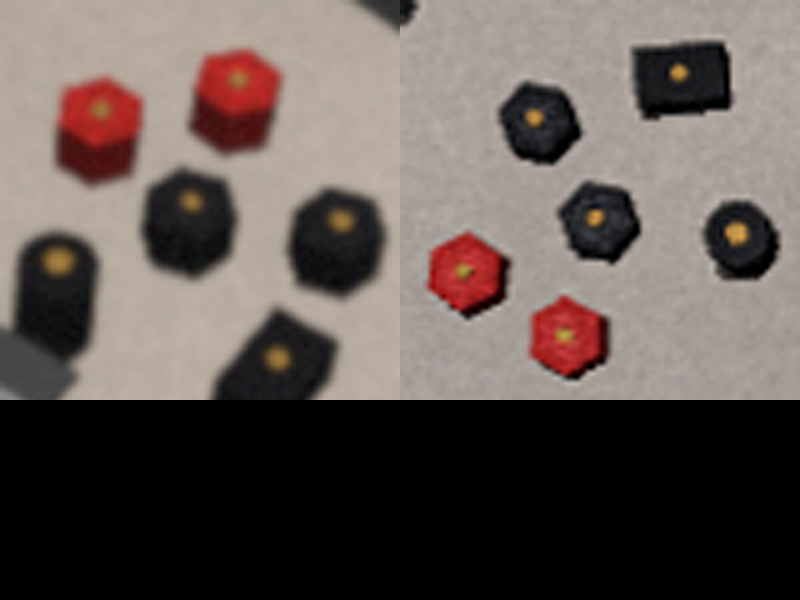

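View pics/traycrop.png

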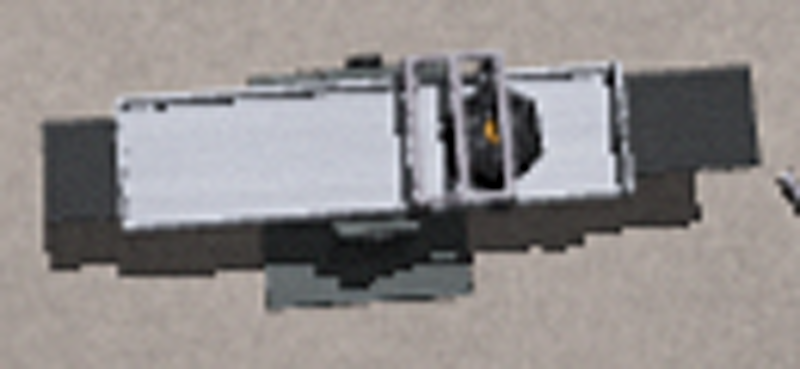

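View pics/traycropS.png

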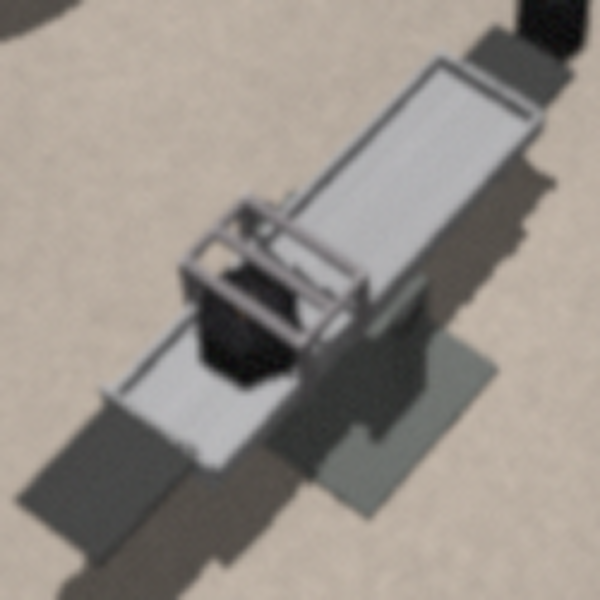

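Crops: hexes are clearly resolved in both views. The tray crop shows rear lip outer corners at (42,120) and (48,222), and stop lip outer corners at (752,66) and (760,163). The scene crop has rear lip corners at (498,25) and (572,72), and stop lip corners at (17,498) and (97,565).

```bash
python3 - <<'E'
from h import *
S=load('scene0');T=load('top0')
st=lambda p:(np.array(p)+.5)/6.154-.5+[200,180]
ss=lambda p:(np.array(p)+.5)/4.8-.5+[160,150]
P={'stop+x':((97,565),(752,66)),'stop-x':((17,498),(760,163)),'rear+x':((572,72),(42,120)),'rear-x':((498,25),(48,222)),
'rw+x':((543,118),(120,97)),'rw-x':((440,55),(124,228)),'es+x':((218,470),(620,64)),'es-x':((107,391),(630,193))}
X={}
for k,(a,b) in P.items():
    X[k],e=tri(S,ss(a),T,st(b)); print(k,X[k].round(1),round(e,1))
for a,b in(('stop+x','stop-x'),('rear+x','rear-x'),('rw+x','rw-x'),('es+x','es-x'),('stop+x','rear+x'),('stop-x','rear-x'),('rw+x','es+x'),('rw-x','es-x')):
    d=X[a]-X[b]; print(a,b,np.linalg.norm(d).round(1),(np.degrees(np.arctan2(d[1],d[0]))).round(2))
# single view top with known z
for k,z in(('stop+x',160),('stop-x',160),('rear+x',136),('rear-x',136),('rw+x',150),('rw-x',150),('es+x',160),('es-x',160)):
    print(k,onz(T,st(P[k][1]),z)[0].round(1),onz(S,ss(P[k][0]),z)[0].round(1))
# hex yaw
for n,(cs,ct) in {'h1':((328,140),(142,204)),'h2':((300,137),(153.6,224))}.items():
  for f,c,tag in((S,cs,'S'),(T,ct,'T')):
    g=cv2.resize(f['frame'].max(2),None,fx=8,fy=8,interpolation=cv2.INTER_CUBIC)
    g=cv2.GaussianBlur(g,(0,0),4)
    for th in(70,90,105):
      cs_,_=cv2.findContours((g<th).astype(np.uint8),cv2.RETR_EXTERNAL,cv2.CHAIN_APPROX_NONE)
      q=[k for k in cs_ if cv2.pointPolygonTest(k,((c[0]+.5)*8,(c[1]+.5)*8),False)>0]
      if not q: continue
      k=cv2.convexHull(q[0])[:,0,:].astype(float); W=onz(f,(k+.5)/8-.5,40)[:,:2]
      k2=cv2.approxPolyDP(W.astype(np.float32).reshape(-1,1,2),3.5,True)[:,0]
      d=np.roll(W,-1,0)-W; L=np.hypot(*d.T); th_=np.arctan2(d[:,1],d[:,0])
      m=(L*np.exp(6j*th_)).sum(); 
      # edge direction angle mod60 == normal angle mod 60 +30
      print(n,tag,th,'edge',round(np.degrees(np.angle(m))/6,1),'normal mod60',round((np.degrees(np.angle(m))/6+30)%60,1),round(abs(m)/L.sum(),2),W.min(0).round(),W.max(0).round())
      d=np.roll(k2,-1,0)-k2; print('   ',[(round(float(np.hypot(*v))),round(float(np.degrees(np.arctan2(v[1],v[0]))%60))) for v in d])
E
```

```text
stop+x [ 588.7 -309.7  160. ] 3.1
stop-x [ 530.9 -313.1  161.1] 3.8
rear+x [550.7 105.8 138.5] 0.8
rear-x [492.  102.1 134.8] 5.0
rw+x [564.4  61.1 149.7] 4.0
rw-x [487.4  56.5 144.7] 3.3
es+x [ 591.  -230.3  154.4] 8.7
es-x [ 513.7 -236.9  152.8] 6.5
stop+x stop-x 57.9 3.36
rear+x rear-x 58.9 3.63
rw+x rw-x 77.3 3.42
es+x es-x 77.6 4.87
stop+x rear+x 417.8 -84.78
stop-x rear-x 417.8 -84.65
rw+x es+x 292.6 95.22
rw-x es-x 294.7 95.13
stop+x [ 587.9 -311.   160. ] [ 589.6 -308.4  160. ]
stop-x [ 530.1 -314.9  160. ] [ 531.5 -311.3  160. ]
rear+x [550.9 105.6 136. ] [549.9 107.6 136. ]
rear-x [490.2 100.  136. ] [494.  103.5 136. ]
rw+x [563.   59.5 150. ] [565.6  62.6 150. ]
rw-x [485.5  55.  150. ] [491.   54.9 150. ]
es+x [ 587.3 -233.1  160. ] [ 595.8 -228.5  160. ]
es-x [ 510.7 -238.6  160. ] [ 519.  -236.3  160. ]
h1 S 70 edge 18.3 normal mod60 48.3 0.36 [526. 310.] [588. 387.]
    [(24, 20), (23, 24), (34, 58), (26, 17), (23, 21), (24, 24), (33, 59), (28, 19)]
h1 S 90 edge 19.1 normal mod60 49.1 0.33 [525. 309.] [589. 389.]
    [(22, 21), (28, 24), (32, 56), (28, 17), (24, 21), 
[... 833 characters left out ...]
8. 260.] [515. 338.]
    [(24, 22), (28, 25), (31, 1), (29, 18), (22, 19), (26, 28), (35, 2), (27, 18)]
h2 S 105 edge 18.5 normal mod60 48.5 0.41 [447. 259.] [516. 340.]
    [(24, 22), (29, 26), (33, 1), (30, 17), (23, 18), (27, 27), (35, 2), (28, 17)]
h2 T 70 edge 21.6 normal mod60 51.6 0.68 [438. 275.] [497. 336.]
    [(31, 21), (24, 26), (10, 3), (28, 20), (23, 23), (13, 47), (28, 19), (27, 19)]
h2 T 90 edge 21.4 normal mod60 51.4 0.65 [437. 275.] [498. 337.]
    [(31, 20), (26, 27), (11, 0), (27, 21), (25, 24), (13, 46), (29, 19), (29, 18)]
h2 T 105 edge 20.9 normal mod60 50.9 0.63 [437. 274.] [499. 338.]
    [(32, 20), (26, 27), (11, 1), (29, 19), (25, 22), (14, 46), (28, 19), (29, 19)]
```

```bash
cat > mv.py <<'E'
import sys,numpy as np
from scipy.spatial.transform import Rotation as R
from plant import arm
def row(x,y,z,a):
    s=arm.read_state(); Rc=s['tcp_rot']; t=np.radians(a); yv=np.array([np.cos(t),np.sin(t),0]); zv=np.array([0,0,-1.])
    if yv@Rc[:,1]<0: yv=-yv
    Rt=np.c_[np.cross(yv,zv),yv,zv]
    return np.r_[Rc.T@(np.array([x,y,z])-s['position'])/10, R.from_matrix(Rc.T@Rt).as_rotvec()].round(3).tolist()
if __name__=='__main__':
    v=[float(q) for q in sys.argv[1:]]
    for i in range(0,len(v),4): print(row(*v[i:i+4]))
    s=arm.read_state(); print('t',round(s['time'],2),'q',s['joints'].round(),'w',round(s['width'],1),'F',s['contact_force'].round(1))
E
python3 mv.py 300 -250 300 111  549 361 240 111  549 361 110 111
python3 - <<'E'
from h import *
T=load('top0');X=onz(T,[(279.4,200.9)],177.5)[0];d=X[:2]-[539,-88];print(X,d@[-.0915,.9958],d@[.9958,.0915])
E
```

```text
[22.662, -30.657, -7.892, -0.002, -0.0, -0.11]
[62.261, -83.42, -1.792, -0.002, -0.0, -0.11]
[62.258, -83.397, 11.208, -0.002, -0.0, -0.11]
t 0.1 q [-83.  13.  88.  -0.  80.  -7.] w 85.4 F [-0.4 -0.6  0.2]
[ 542.22184557 -155.85770195  177.5       ] -67.86749846737995 -3.000665905048938
```

Request:
{"name": "arm_command", "arguments": {"targets": [[22.7,-30.7,-4,0,0,-0.11],[22.7,-30.7,-4,0,0,-0.11],[22.7,-30.7,-4,0,0,-0.11],[22.7,-30.7,-4,0,0,-0.11],[62.3,-83.4,-3,0,0,-0.11],[62.3,-83.4,-3,0,0,-0.11],[62.3,-83.4,-3,0,0,-0.11],[62.3,-83.4,-3,0,0,-0.11],[62.3,-83.4,-3,0,0,-0.11],[62.3,-83.4,-3,0,0,-0.11],[62.3,-83.4,-3,0,0,-0.11],[62.3,-83.4,-3,0,0,-0.11]], "gripper": 7.2}}

```text
time: 1.1
position: [345.6, -139.8, 243.6]
tcp_rot: [[0.934, 0.358, 0.0], [0.358, -0.934, -0.0], [0.0, 0.0, -1.0]]
contact_force: [1.0, -0.3, -0.5]
width: 72.1
grasp_force: 0.0
```

```bash
python3 mv.py 549 361 240 111 549 361 110 111
```

```text
[36.917, -39.481, 0.359, 0.0, -0.0, -0.0]
[36.912, -39.486, 13.359, 0.0, -0.0, -0.0]
t 1.1 q [-34. -26. 120.   0.  85.  35.] w 72.1 F [ 1.  -0.3 -0.5]
```

Request:
{"name": "arm_command", "arguments": {"targets": [[36.9,-39.5,0,0,0,0],[36.9,-39.5,0,0,0,0],[36.9,-39.5,0,0,0,0],[36.9,-39.5,0,0,0,0],[36.9,-39.5,0,0,0,0],[36.9,-39.5,0,0,0,0],[36.9,-39.5,0,0,0,0],[36.9,-39.5,0,0,0,0],[36.9,-39.5,0,0,0,0],[36.9,-39.5,0,0,0,0],[36.9,-39.5,0,0,0,0],[36.9,-39.5,0,0,0,0]]}}

```text
time: 2.1
position: [533.2, 323.9, 242.9]
tcp_rot: [[0.933, 0.359, -0.001], [0.359, -0.933, -0.0], [-0.001, 0.0, -1.0]]
contact_force: [1.2, -0.4, 1.5]
width: 71.9
grasp_force: 0.0
```

Request:
{"name": "arm_command", "arguments": {"targets": [[0,0,4,0,0,0],[0,0,8,0,0,0],[0,0,11,0,0,0],[0,0,13,0,0,0],[0,0,13,0,0,0],[0,0,13,0,0,0]]}}

```text
time: 2.6
position: [532.0, 321.2, 112.1]
tcp_rot: [[0.933, 0.359, -0.003], [0.359, -0.933, -0.002], [-0.004, 0.0, -1.0]]
contact_force: [0.3, 0.1, 0.0]
width: 72.4
grasp_force: 0.0
```

```bash
python3 mv.py 549 361 31 111; python3 - <<'E'
from plant import arm
print(arm.read_state()['position'],arm.finger_overhang)
E
```

```text
[3.048, -3.105, 8.101, 0.0, 0.004, 0.0]
t 2.6 q [24. 18. 93.  0. 69. 93.] w 72.4 F [0.3 0.1 0. ]
[531.9639424  321.20902988 112.12958487] 17.0
```

Request:
{"name": "arm_command", "arguments": {"targets": [[3.05,-3.1,0,0,0,0],[3.05,-3.1,2,0,0,0],[3.05,-3.1,5,0,0,0],[3.05,-3.1,8.1,0,0,0],[3.05,-3.1,8.1,0,0,0],[3.05,-3.1,8.1,0,0,0]]}}

```text
time: 3.1
position: [550.2, 361.4, 33.0]
tcp_rot: [[0.934, 0.359, -0.001], [0.359, -0.934, -0.001], [-0.002, 0.0, -1.0]]
contact_force: [0.1, -0.6, 1.4]
width: 72.0
grasp_force: 0.0
```

```bash
python3 mv.py 549 361 31 111
```

```text
[-0.126, -0.01, 0.205, 0.0, 0.002, 0.0]
t 3.1 q [26. 28. 90.  0. 63. 95.] w 72.0 F [ 0.1 -0.6  1.4]
```

Request:
{"name": "arm_command", "arguments": {"targets": [[-0.1,0,0.2,0,0,0],[-0.1,0,0.2,0,0,0],[-0.1,0,0.2,0,0,0],[-0.1,0,0.2,0,0,0],[-0.1,0,0.2,0,0,0],[-0.1,0,0.2,0,0,0],[-0.1,0,0.2,0,0,0],[-0.1,0,0.2,0,0,0]], "gripper": 4.6}}

```text
time: 3.77
position: [549.6, 361.2, 30.7]
tcp_rot: [[0.933, 0.359, -0.0], [0.359, -0.933, 0.0], [0.0, -0.0, -1.0]]
contact_force: [-0.6, 0.4, 0.2]
width: 45.9
grasp_force: 0.0
```

```bash
python3 - <<'E'
from plant import arm
s=arm.read_state();print(s['position'],s['width'],s['grasp_force'],s['contact_force'])
E
```

```text
[549.58436825 361.24701803  30.74163774] 45.92171230892738 0.0 [-0.59696357  0.4144917   0.15607278]
```

The fingers closed to 46 mm without contact, so I'm looking again.

```bash
python3 - <<'E'
from h import *
S=grab('scene','s1');T=grab('top','t1')
print(proj(S,[549.6,361.2,13.7]),proj(T,[549.6,361.2,13.7]))
a=cv2.resize(S['frame'][80:190,250:360],(400,400),interpolation=2);b=cv2.resize(T['frame'][160:260,100:200],(400,400),interpolation=2)
cv2.imwrite('pics/v1.png',np.hstack([a,b])[:,:,::-1])
E
```

```text
[[326.93897134 141.7243267 ]] [[142.50513105 203.86621089]]
```

View pics/v1.png

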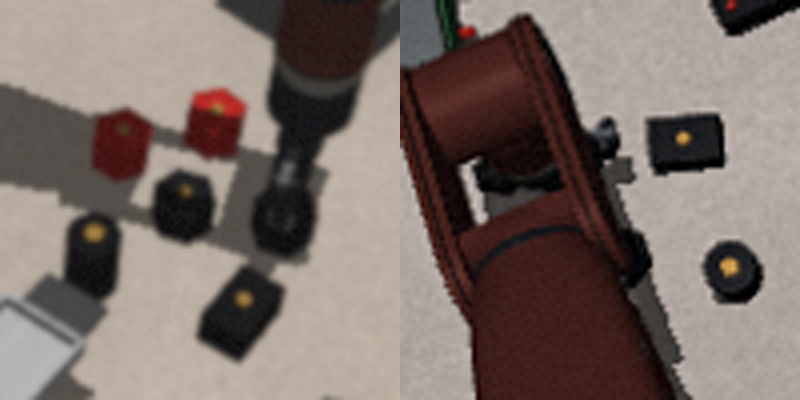

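The scene view shows the gripper over the module (crop about (285,200)), but contact is unclear. I'll close further and read the width.

Request:
{"name": "arm_command", "arguments": {"targets": [[0,0,0,0,0,0],[0,0,0,0,0,0],[0,0,0,0,0,0],[0,0,0,0,0,0]], "gripper": 3.8}}

```text
time: 4.2
position: [549.6, 361.2, 30.6]
tcp_rot: [[0.933, 0.359, -0.0], [0.359, -0.933, -0.0], [-0.0, 0.0, -1.0]]
contact_force: [0.1, 1.0, 0.7]
width: 38.3
grasp_force: 0.0
```

```bash
python3 - <<'E'
from h import *
S=grab('scene','s2')
cv2.imwrite('pics/v2.png',cv2.resize(S['frame'][85:165,280:380],(800,600),interpolation=2)[:,:,::-1])
E
```

```text
(no output)
```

View pics/v2.png

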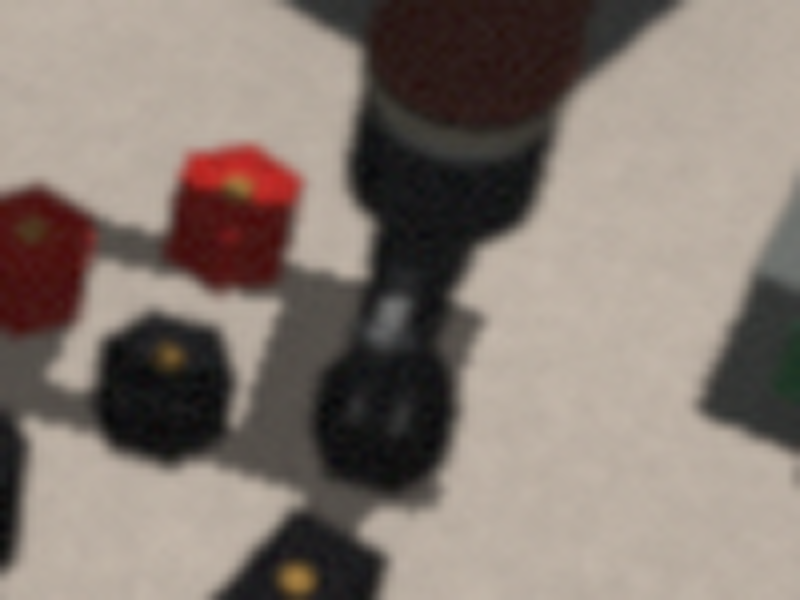

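```bash
python3 - <<'E'
from h import *
from plant import arm
s=arm.read_state();p=s['position'];R=s['tcp_rot'];print(p,s['width'],s['grasp_force'])
S=load('s2');T=load('t1')
for z in(-17,0,20,60,120):
  for w in(-20,20): print(z,w,((proj(S,p-R[:,2]*z+R[:,1]*w)[0]-[280,85])*[8,7.5]).round())
print('hex top',((proj(S,[549,361,41])-[280,85])*[8,7.5]).round(),'bottom',((proj(S,[549,361,0])-[280,85])*[8,7.5]).round())
# gripper body seen in top t1 vs projections
for z in(0,54,100): print(z,proj(T,p-R[:,2]*z).round(1))
d=cv2.absdiff(load('s1')['frame'],S['frame']).max(2); ys,xs=np.where(d>25); print(np.c_[(xs-280)*8,(ys-85)*7.5][:60].tolist())
E
```

```text
[549.58038575 361.21910004  30.61453412] 38.04426978791551 0.0
-17 -20 [389. 393.]
-17 20 [361. 458.]
0 -20 [395. 368.]
0 20 [367. 434.]
20 -20 [403. 338.]
20 20 [374. 404.]
60 -20 [418. 277.]
60 20 [389. 343.]
120 -20 [441. 179.]
120 20 [412. 247.]
hex top [[384. 385.]] bottom [[369. 445.]]
0 [[141.6 203.1]]
54 [[138.7 200.5]]
100 [[136.1 198.2]]
[]
```

The images before and after show no finger movement, so the width reading is suspect. A lift will settle it.

Request:
{"name": "arm_command", "arguments": {"targets": [[0,0,-2,0,0,0],[0,0,-5,0,0,0],[0,0,-9,0,0,0],[0,0,-13,0,0,0],[0,0,-17,0,0,0],[0,0,-20,0,0,0],[0,0,-20,0,0,0],[0,0,-20,0,0,0]]}}

```text
time: 4.92
position: [551.1, 362.0, 234.2]
tcp_rot: [[0.933, 0.359, 0.006], [0.359, -0.933, 0.003], [0.006, -0.001, -1.0]]
contact_force: [0.6, -1.2, -0.7]
width: 37.9
grasp_force: 0.0
```

```bash
python3 - <<'E'
from h import *
S=grab('scene','s3')
from plant import arm
s=arm.read_state();print(s['position'],s['width'],s['grasp_force'],s['contact_force'])
cv2.imwrite('pics/v3.png',cv2.resize(S['frame'][45:165,280:400],(600,600),interpolation=2)[:,:,::-1])
E
```

```text
[549.84184845 361.39769996 231.37715129] 38.341530181045265 0.0 [ 0.11089112 -0.6388558  -0.90282354]
```

View pics/v3.png

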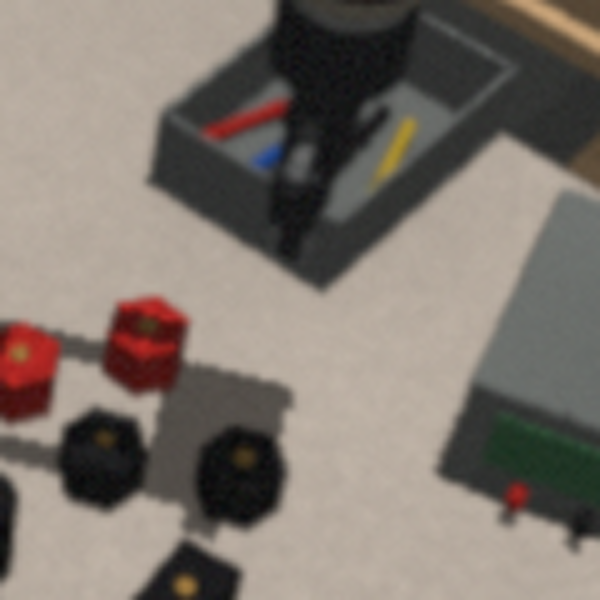

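The module is still at crop (242,480) and the gripper is empty, with its tip at crop (290,250). I'm comparing that pixel with the projected fingertip.

```bash
python3 - <<'E'
from h import *
from plant import arm
s=arm.read_state();p=s['position'];R=s['tcp_rot'];S=load('s3');print(p,s['width'],s['joints'].round(1))
for z in(-17,0,10,20,30,54,100):
    print(z,*[((proj(S,p-R[:,2]*z+R[:,1]*w)[0]-[280,45])*5).round().tolist() for w in(-19,0,19)])
o,d=ray(S,[(338,95)]);print(onz(S,[(338,95)],214),onz(S,[(338,95)],231))
g=S['frame'].max(2)
E
```

```text
[549.84184845 361.39769996 231.37715129] 38.341530181045265 [26.5 16.7 81.5  0.  81.7 95.4]
-17 [292.0, 247.0] [284.0, 268.0] [275.0, 290.0]
0 [297.0, 226.0] [288.0, 248.0] [279.0, 269.0]
10 [300.0, 214.0] [291.0, 235.0] [282.0, 257.0]
20 [303.0, 201.0] [294.0, 223.0] [285.0, 245.0]
30 [305.0, 189.0] [296.0, 210.0] [287.0, 232.0]
54 [312.0, 158.0] [303.0, 179.0] [294.0, 201.0]
100 [326.0, 96.0] [317.0, 118.0] [307.0, 140.0]
[[543.44867083 376.27705292 214.        ]] [[551.66846419 360.86855678 231.        ]]
```

```bash
python3 mv.py 645 365 120 111 645 365 40 111
```

```text
[8.995, 3.079, 11.151, -0.0, -0.002, 0.0]
[8.982, 3.08, 19.151, -0.0, -0.002, 0.0]
t 4.97 q [26. 17. 82.  0. 82. 95.] w 38.3 F [ 0.1 -0.6 -0.9]
```

Request:
{"name": "arm_command", "arguments": {"targets": [[4,1.5,2,0,0,0],[8,3,5,0,0,0],[9,3.1,8,0,0,0],[9,3.1,11,0,0,0],[9,3.1,14,0,0,0],[9,3.1,17,0,0,0],[9,3.1,19,0,0,0],[9,3.1,19,0,0,0],[9,3.1,19,0,0,0]], "gripper": 5.2}}

```text
time: 5.72
position: [642.0, 363.4, 36.5]
tcp_rot: [[0.933, 0.359, -0.007], [0.359, -0.934, -0.003], [-0.007, 0.0, -1.0]]
contact_force: [-0.2, 0.6, 0.6]
width: 52.1
grasp_force: 0.0
```

Request:
{"name": "arm_command", "arguments": {"targets": [[0,0,0.3,0,0,0],[0,0,0.6,0,0,0],[0,0,0.9,0,0,0],[0,0,1.2,0,0,0],[0,0,1.4,0,0,0],[0,0,1.4,0,0,0]]}}

```text
time: 6.22
position: [644.5, 364.5, 26.5]
tcp_rot: [[0.933, 0.359, -0.0], [0.359, -0.933, -0.0], [-0.0, -0.0, -1.0]]
contact_force: [-0.4, -0.8, -1.4]
width: 52.2
grasp_force: 0.0
```

Request:
{"name": "arm_command", "arguments": {"targets": [[0,0,0.2,0,0,0],[0,0,0.4,0,0,0],[0,0,0.4,0,0,0]]}}

```text
time: 6.47
position: [644.5, 364.5, 22.2]
tcp_rot: [[0.933, 0.359, -0.001], [0.359, -0.933, -0.0], [-0.001, -0.0, -1.0]]
contact_force: [0.0, -0.3, -0.2]
width: 52.3
grasp_force: 0.0
```

```bash
python3 - <<'E'
from h import *
S=grab('scene','s4');T=grab('top','t4')
from plant import arm
s=arm.read_state();print(s['position'],s['width'],s['grasp_force'],s['contact_force'])
a=cv2.resize(S['frame'][60:160,310:410],(400,400),interpolation=2);b=cv2.resize(T['frame'][120:220,90:190],(400,400),interpolation=2)
cv2.imwrite('pics/v4.png',np.hstack([a,b])[:,:,::-1])
E
```

```text
[644.59181629 364.54385558  22.45523123] 51.51523920156234 0.0 [-0.30896384 -0.05789017  0.2922587 ]
```

Request:
{"name": "arm_command", "arguments": {"targets": [[0,0,0.2,0,0,0],[0,0,0.4,0,0,0],[0,0,0.4,0,0,0]]}}

```text
time: 6.82
position: [644.4, 364.5, 18.1]
tcp_rot: [[0.933, 0.359, -0.001], [0.359, -0.933, -0.0], [-0.001, 0.0, -1.0]]
contact_force: [-0.9, -0.2, -0.3]
width: 51.9
grasp_force: 0.0
```

Request:
{"name": "arm_command", "arguments": {"targets": [[0,0,0.2,0,0,0],[0,0,0.3,0,0,0],[0,0,0.3,0,0,0]]}}

```text
time: 7.07
position: [644.5, 364.5, 15.2]
tcp_rot: [[0.933, 0.359, -0.001], [0.359, -0.933, -0.0], [-0.001, 0.0, -1.0]]
contact_force: [0.3, -0.4, -0.2]
width: 51.9
grasp_force: 0.0
```

Request:
{"name": "arm_command", "arguments": {"targets": [[0,0,0.2,0,0,0],[0,0,0.3,0,0,0],[0,0,0.3,0,0,0]]}}

```text
time: 7.32
position: [644.5, 364.5, 12.3]
tcp_rot: [[0.933, 0.359, -0.001], [0.359, -0.933, -0.0], [-0.001, 0.0, -1.0]]
contact_force: [-0.0, -0.0, -0.9]
width: 52.0
grasp_force: 0.0
```

Request:
{"name": "arm_command", "arguments": {"targets": [[0,0,0.2,0,0,0],[0,0,0.2,0,0,0]]}}

```text
time: 7.48
position: [644.6, 364.5, 10.3]
tcp_rot: [[0.933, 0.359, -0.0], [0.359, -0.933, -0.0], [-0.0, 0.0, -1.0]]
contact_force: [-0.2, -0.8, 0.5]
width: 51.8
grasp_force: 0.0
```

Request:
{"name": "arm_command", "arguments": {"targets": [[0,0,0.2,0,0,0],[0,0,0.2,0,0,0]]}}

```text
time: 7.65
position: [644.5, 364.5, 8.2]
tcp_rot: [[0.933, 0.359, -0.0], [0.359, -0.933, -0.0], [-0.0, 0.0, -1.0]]
contact_force: [0.3, 0.1, -0.5]
width: 51.7
grasp_force: 0.0
```

```bash
python3 - <<'E'
from h import *
S=grab('scene','s5');T=grab('top','t5')
from plant import arm
s=arm.read_state();p=s['position'];R=s['tcp_rot'];print(p,s['width'],s['contact_force'])
for z in(-17,0,20): print(z,*[((proj(S,p-R[:,2]*z+R[:,1]*w)[0]-[310,60])*4).round().tolist() for w in(-26,0,26)],*[((proj(T,p-R[:,2]*z+R[:,1]*w)[0]-[90,120])*4+[400,0]).round().tolist() for w in(-26,0,26)])
a=cv2.resize(S['frame'][60:160,310:410],(400,400),interpolation=2);b=cv2.resize(T['frame'][120:220,90:190],(400,400),interpolation=2)
cv2.imwrite('pics/v5.png',np.hstack([a,b])[:,:,::-1])
E
```

```text
[644.60671574 364.55929863   8.46880621] 51.815804998813036 [-0.52838156 -1.20685668 -0.7357724 ]
-17 [166.0, 381.0] [158.0, 404.0] [149.0, 428.0] [592.0, 254.0] [617.0, 245.0] [642.0, 237.0]
0 [170.0, 368.0] [162.0, 392.0] [153.0, 415.0] [588.0, 250.0] [614.0, 241.0] [639.0, 233.0]
20 [175.0, 353.0] [166.0, 376.0] [158.0, 400.0] [584.0, 245.0] [610.0, 237.0] [635.0, 228.0]
```

View pics/v5.png

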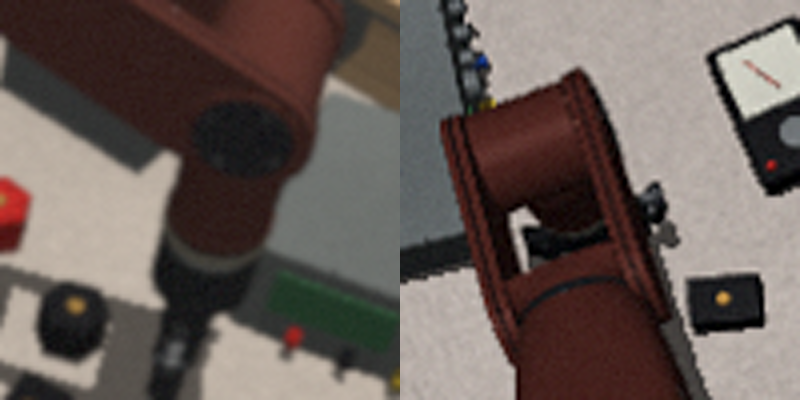

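The scene crop shows a finger still reaching down past (175,390). The top crop shows the finger knuckle at (655,205) with its shadow apart at (668,235), so the tips are still well above the bench. I'll keep probing to find the real tip offset.

Request:
{"name": "arm_command", "arguments": {"targets": [[0,0,0.3,0,0,0],[0,0,0.3,0,0,0]]}}

```text
time: 7.92
position: [644.5, 364.5, 5.1]
tcp_rot: [[0.933, 0.359, -0.001], [0.359, -0.933, -0.0], [-0.001, 0.0, -1.0]]
contact_force: [-0.7, -0.8, 0.4]
width: 51.9
grasp_force: 0.0
```

Request:
{"name": "arm_command", "arguments": {"targets": [[0,0,0.3,0,0,0],[0,0,0.3,0,0,0]]}}

```text
time: 8.08
position: [644.4, 364.4, 1.9]
tcp_rot: [[0.933, 0.359, -0.001], [0.359, -0.933, -0.0], [-0.001, 0.0, -1.0]]
contact_force: [-0.2, -0.3, -1.3]
width: 52.1
grasp_force: 0.0
```

Request:
{"name": "arm_command", "arguments": {"targets": [[0,0,0.3,0,0,0],[0,0,0.3,0,0,0]]}}

```text
time: 8.25
position: [644.3, 364.4, -1.1]
tcp_rot: [[0.933, 0.359, -0.001], [0.359, -0.933, -0.0], [-0.001, 0.0, -1.0]]
contact_force: [0.6, -0.9, -0.2]
width: 51.9
grasp_force: 0.0
```

Request:
{"name": "arm_command", "arguments": {"targets": [[0,0,0.3,0,0,0],[0,0,0.3,0,0,0]]}}

```text
time: 8.42
position: [644.4, 364.4, -4.0]
tcp_rot: [[0.934, 0.359, -0.001], [0.359, -0.934, -0.0], [-0.001, 0.0, -1.0]]
contact_force: [-0.8, -0.2, -0.6]
width: 52.2
grasp_force: 0.0
```

Request:
{"name": "arm_command", "arguments": {"targets": [[0,0,0.3,0,0,0],[0,0,0.3,0,0,0]]}}

```text
time: 8.58
position: [644.4, 364.4, -7.0]
tcp_rot: [[0.933, 0.359, -0.001], [0.359, -0.933, -0.0], [-0.001, 0.0, -1.0]]
contact_force: [-0.3, 0.6, 0.5]
width: 52.0
grasp_force: 0.0
```

Request:
{"name": "arm_command", "arguments": {"targets": [[0,0,0.3,0,0,0],[0,0,0.3,0,0,0]]}}

```text
time: 8.75
position: [644.4, 364.4, -10.0]
tcp_rot: [[0.933, 0.359, -0.001], [0.359, -0.933, -0.0], [-0.001, 0.0, -1.0]]
contact_force: [0.2, -0.4, -0.4]
width: 52.4
grasp_force: 0.0
```

Request:
{"name": "arm_command", "arguments": {"targets": [[0,0,0.3,0,0,0],[0,0,0.3,0,0,0]]}}

```text
time: 8.92
position: [644.4, 364.4, -12.9]
tcp_rot: [[0.933, 0.359, -0.001], [0.359, -0.933, -0.0], [-0.001, 0.0, -1.0]]
contact_force: [0.5, -0.0, -1.1]
width: 52.0
grasp_force: 0.0
```

Request:
{"name": "arm_command", "arguments": {"targets": [[0,0,0.3,0,0,0],[0,0,0.3,0,0,0]]}}

```text
time: 9.08
position: [644.7, 364.6, -13.2]
tcp_rot: [[0.933, 0.359, -0.001], [0.359, -0.933, -0.0], [-0.001, 0.0, -1.0]]
contact_force: [-5.9, -3.7, 11.9]
width: 52.0
grasp_force: 5.9
```

```bash
python3 - <<'E'
from h import *
S=grab('scene','s6');T=grab('top','t6')
from plant import arm
s=arm.read_state();print(s['position'],s['joints'],s['joint_efforts'],s['contact_force'])
# moving pixels between s5 and s6 (2 cm descent)
for n,a,b in(('S','s5','s6'),('T','t5','t6')):
    d=cv2.absdiff(load(a)['frame'],load(b)['frame']).max(2); ys,xs=np.where(d>20); print(n,len(xs),xs.min(),xs.max(),ys.min(),ys.max())
E
```

```text
[644.7224012  364.62098667 -13.14393571] [ 2.34032587e+01  4.09774979e+01  7.55238980e+01 -1.10682735e-02
  6.35268899e+01  9.23768207e+01] [-2.51608584e-01 -6.00831556e+01 -3.32672381e+01  1.09242022e-01
 -2.27100447e+00  2.35520652e-02] [-5.81432982 -3.44374726 11.1217854 ]
S 3283 163 394 0 173
T 2236 95 247 136 383
```

Contact comes at a reported z of -13, so the true tips are about 25 mm higher than stated for this opening. Now I'm checking xy from the same frame.

```bash
python3 - <<'E'
from h import *
S=load('s6');T=load('t6');p=np.array([644.7,364.6,0]);y=np.array([.359,-.933,0]);x=np.array([.933,.359,0])
for nm,f in(('S',S),('T',T)):
    for w in(-26,0,26): print(nm,w,proj(f,p+y*w).round(1).tolist(),proj(f,p+y*(w*40/26)).round(1).tolist())
def asc(f,x0,x1,y0,y1):
    g=f['frame'].max(2)
    print('   '+''.join(str(i%10) for i in range(x0,x1)))
    for r in range(y0,y1): print(r,''.join('#' if v<45 else '+' if v<75 else '-' if v<110 else '.' for v in g[r,x0:x1]))
asc(S,335,375,135,175); asc(T,135,170,160,190)
E
```

```text
S -26 [[352.1, 153.6]] [[353.2, 150.5]]
S 0 [[350.0, 159.5]] [[350.0, 159.5]]
S 26 [[347.8, 165.4]] [[346.7, 168.7]]
T -26 [[137.5, 182.9]] [[134.1, 184.1]]
T 0 [[143.8, 180.8]] [[143.8, 180.8]]
T 26 [[150.1, 178.6]] [[153.4, 177.4]]
   5678901234567890123456789012345678901234
135 #+--........-#######################++++
136 #+-----.....-+######################++++
137 #++-------.--+######################++++
138 ##+----------+#####################+++++
139 #+-----------++####################+++++
140 #+-.----------+#################++++++++
141 #-..----------+###############+--...--++
142 #-.-----------+##############+-.......--
143 +-.----------++############++-..........
144 +------------+############++-...........
145 -------------+############+--...........
146 -.-----------+############+-............
147 .------------+#####+#####+-.............
148 ..-----------+####+#####++-.............
149 ..----------++#+++++####+-..............
150 ..----------+##++--+####+-..............
151 .-----------+##+---+###+--..............
152 .-----------+#++---+###+--..............
153 --------
[... 1516 characters left out ...]
#+#####-............
173 ######+++#+-+#####+###+............
174 #######++#+-+#########-............
175 #######+-++--+########+-...........
176 #######--+#+-+#########+...........
177 #######+++++-+######++++...........
178 ###+####+-++++#####+++++-..........
179 ########+-+#+-+####++++++..........
180 #########++++-+###++..+++..........
181 #####+++++-++-+###++...............
182 ##++++--+--+#+-+###+...............
183 ++++----++--++-+###+-..............
184 +++++++++++-++--###++..............
185 ++++++++++--++--+###+-.............
186 +++++++++++--++-+###++.............
187 +++++++++++--++--+##++.............
188 ++++++++++++--+--+###+.............
189 ############--++--###+-.....------+
```

```bash
python3 - <<'E'
from h import *
S=load('s6');y=np.array([.359,-.933]);x=np.array([.933,.359])
for n,p in(('front bottom',(349.2,166.7)),('rear bottom',(356,154.8)),('mid',(352.6,160.7))):
    X=onz(S,[p],0)[0]; d=X[:2]-[644.7,364.6]; print(n,X.round(1),'tool x,y',(d@x).round(1),(d@y).round(1))
S=load('s3');X=onz(S,[(338,96)],231.4+13)[0];d=X[:2]-[549.8,361.4];print(X,d@x,d@y)
E
```

```text
front bottom [660.3 339.3   0. ] tool x,y 5.5 29.2
rear bottom [647.7 394.    0. ] tool x,y 13.4 -26.3
mid [654.  366.5   0. ] tool x,y 9.3 1.5
[560.56620835 345.52330688 244.4       ] 4.345139556778044 18.678023477494605
```

Request:
{"name": "arm_command", "arguments": {"targets": [[0,0,-2,0,0,0],[0,0,-5,0,0,0],[0,0,-8,0,0,0],[0,0,-8,0,0,0],[0,0,-8,0,0,0]], "gripper": 7.4}}

```text
time: 9.6
position: [647.0, 365.6, 68.5]
tcp_rot: [[0.933, 0.359, 0.006], [0.359, -0.933, 0.003], [0.006, -0.0, -1.0]]
contact_force: [-0.2, -0.4, -0.3]
width: 74.3
grasp_force: 0.0
```

```bash
python3 mv.py 543.5 358.8 65 111 543.5 358.8 2 111
```

```text
[-9.911, -3.08, 0.288, -0.0, -0.006, 0.0]
[-9.952, -3.079, 6.588, -0.0, -0.006, 0.0]
t 9.6 q [23. 35. 74. -0. 70. 92.] w 74.3 F [-0.2 -0.4 -0.3]
```

Request:
{"name": "arm_command", "arguments": {"targets": [[-3.5,-1,0,0,0,0],[-7,-2,0,0,0,0],[-9.7,-3.1,0,0,0,0],[-9.7,-3.1,0,0,0,0],[-9.7,-3.1,0,0,0,0],[-9.7,-3.1,2,0,0,0],[-9.7,-3.1,4,0,0,0],[-9.7,-3.1,4,0,0,0],[-9.7,-3.1,4,0,0,0]]}}

```text
time: 10.35
position: [542.6, 357.9, 22.9]
tcp_rot: [[0.934, 0.358, -0.003], [0.358, -0.934, -0.002], [-0.003, 0.0, -1.0]]
contact_force: [0.5, -0.7, 0.1]
width: 74.5
grasp_force: 0.0
```

```bash
python3 mv.py 543.5 358.8 2 111
```

```text
[0.125, -0.049, 2.088, 0.0, 0.003, -0.0]
t 10.35 q [26. 28. 91. -0. 61. 95.] w 74.5 F [ 0.5 -0.7  0.1]
```

Request:
{"name": "arm_command", "arguments": {"targets": [[0.1,0,0.7,0,0,0],[0.1,0,1.4,0,0,0],[0.1,0,2.0,0,0,0],[0.1,0,2.0,0,0,0]]}}

```text
time: 10.68
position: [543.4, 358.7, 3.3]
tcp_rot: [[0.934, 0.359, -0.002], [0.359, -0.934, -0.001], [-0.002, 0.0, -1.0]]
contact_force: [-0.2, -0.1, 0.1]
width: 73.9
grasp_force: 0.0
```

Request:
{"name": "arm_command", "arguments": {"targets": [[0,0,0,0,0,0],[0,0,0,0,0,0],[0,0,0,0,0,0],[0,0,0,0,0,0],[0,0,0,0,0,0],[0,0,0,0,0,0]], "gripper": 4.6}}

```text
time: 11.18
position: [544.4, 359.3, 5.2]
tcp_rot: [[0.933, 0.359, 0.001], [0.359, -0.933, 0.0], [0.001, -0.0, -1.0]]
contact_force: [-0.4, -0.2, 2.2]
width: 50.9
grasp_force: 64.9
```

Request:
{"name": "arm_command", "arguments": {"targets": [[0,0,-2,0,0,0],[0,0,-6,0,0,0],[0,0,-10,0,0,0],[0,0,-14,0,0,0],[0,0,-18,0,0,0],[0,0,-22,0,0,0],[0,0,-24,0,0,0],[0,0,-24,0,0,0]]}}

```text
time: 11.85
position: [546.7, 360.5, 252.2]
tcp_rot: [[0.933, 0.359, 0.01], [0.359, -0.933, 0.005], [0.011, -0.001, -1.0]]
contact_force: [0.7, 0.1, -1.4]
width: 50.8
grasp_force: 64.6
```

```bash
python3 mv.py 530.2 -57.6 240 95.25
```

```text
[-16.552, 38.441, 0.991, -0.003, -0.011, 0.275]
t 11.85 q [27. 15. 81.  0. 83. 95.] w 50.8 F [ 0.7  0.1 -1.4]
```

Request:
{"name": "arm_command", "arguments": {"targets": [[-1.3,3,0.5,0,0,0.02],[-2.8,6.5,1,0,0,0.05],[-4.5,10,1,0,0,0.1],[-6,14,1,0,0,0.15],[-7.7,18,1,0,0,0.2],[-9.4,22,1,0,0,0.25],[-11.1,26,1,0,0,0.275],[-12.9,30,1,0,0,0.275],[-14.6,34,1,0,0,0.275],[-16,37,1,0,0,0.275],[-16.6,38.4,1,0,0,0.275],[-16.6,38.4,1,0,0,0.275]]}}

```text
time: 12.85
position: [525.3, -62.7, 232.5]
tcp_rot: [[0.996, 0.087, -0.003], [0.087, -0.996, -0.001], [-0.003, 0.0, -1.0]]
contact_force: [-0.4, 0.1, -3.1]
width: 51.0
grasp_force: 64.5
```

Request:
{"name": "arm_command", "arguments": {"targets": [[0,0,1,0,0,0],[0,0,2,0,0,0],[0,0,3,0,0,0],[0,0,3.5,0,0,0],[0,0,3.5,0,0,0],[0,0,3.5,0,0,0]]}}

```text
time: 13.35
position: [526.4, -57.9, 198.8]
tcp_rot: [[0.996, 0.093, -0.002], [0.093, -0.996, 0.0], [-0.002, -0.001, -1.0]]
contact_force: [-0.1, 0.2, -2.2]
width: 51.1
grasp_force: 64.5
```

```bash
cat > a.py <<'E'
from h import *
def asc(f,x0,x1,y0,y1):
    g=f['frame'].max(2)
    print('    '+''.join(str(i%10) for i in range(x0,x1)))
    for r in range(y0,y1): print(r,''.join('#' if v<45 else '+' if v<75 else '-' if v<120 else '.' for v in g[r,x0:x1]))
def hexpts(c,yaw,z0,z1):
    a=np.radians(yaw+30+60*np.arange(6)); P=np.c_[c[0]+30*np.cos(a),c[1]+30*np.sin(a)]
    return np.vstack([np.c_[P,np.full(6,z)] for z in(z0,z1)])
E
python3 mv.py 530.2 -57.6 200 95.25
python3 - <<'E'
from a import *
S=grab('scene','s7')
c=np.array([536.2,-57.1]); q=proj(S,hexpts(c,95.25,195,235)); print(q.round(1).tolist(),q.min(0),q.max(0),proj(S,[*c,195]),proj(S,[*(c+[10,.9]),195]),proj(S,[*(c+[-.9,10]),195]))
x,y=proj(S,[*c,210])[0].astype(int); asc(S,x-28,x+28,y-25,y+30)
E
```

```text
[0.385, 0.005, -0.123, -0.001, 0.002, 0.002]
t 13.35 q [-15.   1. 103.   0.  76.  70.] w 51.1 F [-0.1  0.2 -2.2]
[[236.8, 175.8], [226.3, 179.2], [224.4, 188.5], [233.3, 194.5], [244.0, 190.9], [245.6, 181.5], [236.6, 166.9], [225.8, 170.4], [223.8, 179.9], [233.0, 185.9], [244.0, 182.2], [245.7, 172.7]] [223.8481585  166.90052451] [245.66856887 194.47080397] [[235.08586615 185.00198133]] [[238.06562569 186.96033848]] [[237.46802647 182.52697026]]
    67890123456789012345678901234567890123456789012345678901
156 -------------+#############################-............
157 -------------+############################+............-
158 -------------+#########################++--...........--
159 -------------+#########################-.............---
160 -------------+########################+-............----
161 ------------++########################+-...........-----
162 ------------++########################+............-----
163 ------------+###+#####################-.....----....----
164 ------------++#+#####################+-.....-..---....--
165 ------------+++###################
[... 2067 characters left out ...]
---------........------------
200 -......-----------....------------..........------------
201 ---.....-----------.....--------...........-------------
202 ----.....-----------.....----.............--------------
203 .--..-....---------......................---------------
204 ....----....-------.....................----------------
205 ...--++--....------....................-----------------
206 .--++###+--....----...................------------------
207 -++######+--....---..................-------------------
208 --++######++--...--.................-------------------.
209 ..-++#+#####+--..............--....-------------------..
210 ...--++++####+--............-+-...--------+----------...
```

The silhouette in the scene frame (right edge at 244.9, bottom at (233,193)) matches a hex at reported +6 mm in tool x. I'll correct by 4 mm and lower it.

Request:
{"name": "arm_command", "arguments": {"targets": [[0.4,0,0,0,0,0],[0.4,0,1.5,0,0,0],[0.4,0,3,0,0,0],[0.4,0,4.5,0,0,0],[0.4,0,5,0,0,0],[0.4,0,5,0,0,0],[0.4,0,5,0,0,0]]}}

```text
time: 13.98
position: [531.2, -58.5, 150.3]
tcp_rot: [[0.996, 0.092, 0.001], [0.092, -0.996, -0.0], [0.001, 0.0, -1.0]]
contact_force: [0.1, 0.6, -1.7]
width: 50.6
grasp_force: 64.5
```

Request:
{"name": "arm_command", "arguments": {"targets": [[0,0,0.3,0,0,0],[0,0,0.5,0,0,0],[0,0,0.5,0,0,0]]}}

```text
time: 14.23
position: [531.0, -58.6, 145.0]
tcp_rot: [[0.996, 0.092, 0.001], [0.092, -0.996, -0.0], [0.001, 0.0, -1.0]]
contact_force: [0.3, 0.4, -1.7]
width: 51.0
grasp_force: 64.5
```

```bash
python3 mv.py 530.2 -57.6 141 95.25
python3 - <<'E'
from a import *
S=grab('scene','s8')
c=np.array([536.2,-57.1]); q=proj(S,hexpts(c,95.25,140,180)); print(q.round(1).tolist())
for tx in(-35,35): print(tx,proj(S,[536.2+.9958*tx,-57.1+.0915*tx,150]).round(1), proj(S,[536.2+.9958*tx,-57.1+.0915*tx,136]).round(1))
x,y=proj(S,[*c,150])[0].astype(int); asc(S,x-28,x+28,y-25,y+25)
E
```

```text
[-0.07, -0.105, 0.401, 0.0, -0.001, 0.0]
t 14.23 q [-15.   4. 105.   0.  70.  70.] w 51.0 F [ 0.3  0.4 -1.7]
[[237.1, 187.2], [226.9, 190.6], [225.1, 199.8], [233.8, 205.6], [244.1, 202.0], [245.6, 192.8], [236.9, 179.0], [226.4, 182.4], [224.6, 191.7], [233.5, 197.6], [244.1, 194.0], [245.6, 184.7]]
-35 [[225.4 187.7]] [[225.6 190.5]]
35 [[245.5 201. ]] [[245.5 203.8]]
    78901234567890123456789012345678901234567890123456789012
169 ------------++#############################-..........--
170 --------------+###########################+-............
171 -----------...-##########################+-.............
172 ---------.....-+########################+-..............
173 -------........+#######################++-..............
174 -----.........-+#######################+--..............
175 ---...........-+#######################+---.............
176 -.............-########################+----............
177 ..............-#######################++----............
178 ..............-+++###################++------...........
179 ..............-+++##################+++-------......
[... 1683 characters left out ...]
.........-------------------.
208 -++######++-....---................-------------------..
209 .-+++######+--..............--....-------------------...
210 ..--++++####++-............-+-...--------+----------....
211 ....--++++####+-.....-....--+-..--------++---------.....
212 --...--+++####+..........---+-.---------++---------.....
213 +--....-+++###-.........----++---------+++-------.......
214 ##---...--+###-..........---++--------++++------........
215 ##++--...--+##+...........--++-------++#+++----.........
216 ##++++--...-+++-..........--++------++#++++----.........
217 ##+++#+--...--+-..........-++---.--+++#+++++--..........
218 ###+###++-....--.........--++-----+++##+++++-...........
```

Request:
{"name": "arm_command", "arguments": {"targets": [[-0.1,0,0.2,0,0,0],[-0.1,0,0.3,0,0,0],[-0.1,0,0.3,0,0,0]]}}

```text
time: 14.53
position: [529.5, -58.6, 141.4]
tcp_rot: [[0.996, 0.092, -0.0], [0.092, -0.996, 0.0], [-0.0, -0.0, -1.0]]
contact_force: [0.2, -0.1, -2.1]
width: 50.6
grasp_force: 64.5
```

Request:
{"name": "arm_command", "arguments": {"targets": [[0,0,0.2,0,0,0],[0,0,0.3,0,0,0],[0,0,0.3,0,0,0]]}}

```text
time: 14.78
position: [531.0, -58.9, 141.2]
tcp_rot: [[0.996, 0.092, 0.003], [0.092, -0.996, -0.001], [0.003, 0.001, -1.0]]
contact_force: [-3.3, 0.6, 10.7]
width: 50.9
grasp_force: 65.9
```

Request:
{"name": "arm_command", "arguments": {"targets": [[0,0,-0.2,0,0,0],[0,0,-0.2,0,0,0],[0,0,-0.2,0,0,0],[0,0,-0.2,0,0,0],[0,0,-0.2,0,0,0]], "gripper": 5.9}}

```text
time: 15.2
position: [529.6, -58.6, 140.4]
tcp_rot: [[0.996, 0.092, -0.0], [0.092, -0.996, 0.0], [-0.0, -0.0, -1.0]]
contact_force: [-0.3, 0.1, 0.2]
width: 59.3
grasp_force: 0.0
```

Request:
{"name": "arm_command", "arguments": {"targets": [[0,0,-1,0,0,0],[0,0,-2,0,0,0],[0,0,-4,0,0,0],[0,0,-7,0,0,0],[0,0,-10,0,0,0],[0,0,-11,0,0,0]]}}

```text
time: 15.7
position: [532.1, -59.2, 257.2]
tcp_rot: [[0.996, 0.092, 0.008], [0.092, -0.996, -0.002], [0.008, 0.003, -1.0]]
contact_force: [0.6, -0.7, 1.4]
width: 59.0
grasp_force: 0.0
```

```bash
python3 mv.py 467.3 307.8 250 111
python3 - <<'E'
from a import *
S=grab('scene','s9');T=grab('top','t9')
x,y=proj(S,[536,-57,178])[0].astype(int)
im=S['frame'].astype(int); print(im[y-4:y+5,x-4:x+5,0]-im[y-4:y+5,x-4:x+5,2])
asc(S,x-20,x+24,y-12,y+25)
E
```

```text
[-3.095, -37.145, 0.585, 0.004, -0.008, -0.275]
t 15.7 q [-15.  -1.  99.  -0.  82.  70.] w 59.0 F [ 0.6 -0.7  1.4]
[[ 2 -3 -2  0  1  1  0  3 -1]
 [ 4 -1  1  6  3  0  3  0  0]
 [-4 -3  7 15 13 11  1 -1  1]
 [ 0 -2 12 27 30 26 18  7 -2]
 [-3  7 21 35 43 40 33 10  0]
 [-1  7 23 40 46 42 36 19  3]
 [-2  2 20 31 37 36 29 15 -2]
 [-2  1  9 22 21 23 10  4  2]
 [ 2  3  0  2  4  2 -2  1  2]]
    56789012345678901234567890123456789012345678
176 ........--++++-----..----------------.......
177 ...........--------------------------.......
178 ..............------------------------......
179 ...............------+-----------------.....
180 ................---+++++----------------....
181 ...............--+++###++----------------...
182 ...............-+########++---------------..
183 .............--+##########++--------------..
184 ............-+##############++------------..
185 ............-################++-----------..
186 ...........-+#################++---------...
187 ..........-+#######+++#########+-----.--....
188 .........--+######++-++########+---.........
189 ........--+#######++--+#
[... 447 characters left out ...]
......--------
199 --------...-+################-.....---------
200 ---------...--+##############-.....---------
201 -..-------....-+#############-....----------
202 ------------...--+#########++-...-----------
203 .---------.......-+#####++--....------------
204 ...-------........--+++--......-------------
205 ....------..........---.......--------------
206 --....----...................---------------
207 +--....---..................----------------
208 #++-....--.................-----------------
209 ###+--..............--....------------------
210 ####++-............-+-...--------+----------
211 ######+-.....-....--+-..--------++---------.
212 +#####-..........---+----------+++---------.
```

Request:
{"name": "arm_command", "arguments": {"targets": [[-0.3,-3.7,0,0,0,-0.03],[-0.6,-7.5,0,0,0,-0.06],[-1,-11.5,0,0,0,-0.1],[-1.3,-15.5,0,0,0,-0.15],[-1.6,-19.5,0,0,0,-0.2],[-2,-23.5,0,0,0,-0.25],[-2.3,-27.5,0,0,0,-0.275],[-2.6,-31.5,0,0,0,-0.275],[-3,-35,0,0,0,-0.275],[-3.1,-37.1,0,0,0,-0.275],[-3.1,-37.1,3,0,0,-0.275],[-3.1,-37.1,6,0,0,-0.275]], "gripper": 7.4}}

```text
time: 16.8
position: [464.9, 310.1, 190.4]
tcp_rot: [[0.932, 0.362, 0.003], [0.362, -0.932, 0.001], [0.003, -0.0, -1.0]]
contact_force: [-0.0, -0.2, -0.4]
width: 74.4
grasp_force: 0.0
```

Request:
{"name": "arm_command", "arguments": {"targets": [[0,0,4,0,0,0],[0,0,8,0,0,0],[0,0,10,0,0,0],[0,0,10,0,0,0],[0,0,10,0,0,0]]}}

```text
time: 17.22
position: [463.0, 307.1, 88.5]
tcp_rot: [[0.933, 0.359, -0.005], [0.359, -0.933, -0.002], [-0.005, 0.0, -1.0]]
contact_force: [0.3, 0.0, -0.1]
width: 74.1
grasp_force: 0.0
```

```bash
python3 mv.py 467.3 307.8 50 111 467.3 307.8 3 111
python3 - <<'E'
from h import *
u=np.array([-.0915,.9958]);v=np.array([.9958,.0915])
for tag,p in(('s9',None),('t9',None)):
    f=load(tag);x,y=proj(f,[536,-57,178])[0].round().astype(int);im=f['frame'].astype(int)
    w=np.clip(im[y-6:y+8,x-7:x+8,0]-im[y-6:y+8,x-7:x+8,2]-15,0,None).astype(float)
    if w.sum()==0: continue
    yy,xx=np.mgrid[y-6:y+8,x-7:x+8]; c=[(w*xx).sum()/w.sum(),(w*yy).sum()/w.sum()]
    X=onz(f,[c],177.5)[0];d=X[:2]-[539,-88];print(tag,c,X.round(1),'tray x,y',(d@v).round(1),(d@u).round(1),w.max())
E
```

```text
[0.445, 0.088, 3.843, 0.0, 0.005, 0.0]
[0.468, 0.086, 8.543, 0.0, 0.005, 0.0]
t 17.22 q [ 25.  11. 104.   0.  65.  94.] w 74.1 F [ 0.3  0.  -0.1]
s9 [np.float64(235.27762039660055), np.float64(188.8328611898017)] [536.7 -57.3 177.5] tray x,y 0.5 30.8 31.0
t9 [np.float64(252.4), np.float64(201.71428571428572)] [537.2 -60.1 177.5] tray x,y 0.7 28.0 26.0
```

Request:
{"name": "arm_command", "arguments": {"targets": [[0.4,0.1,1,0,0,0],[0.4,0.1,3,0,0,0],[0.4,0.1,5,0,0,0],[0.4,0.1,6.5,0,0,0],[0.4,0.1,8,0,0,0],[0.4,0.1,8.5,0,0,0],[0.4,0.1,8.5,0,0,0]]}}

```text
time: 17.8
position: [469.3, 308.5, 5.6]
tcp_rot: [[0.934, 0.358, 0.0], [0.358, -0.934, -0.0], [0.0, 0.0, -1.0]]
contact_force: [0.1, -0.5, -0.7]
width: 74.3
grasp_force: 0.0
```

Request:
{"name": "arm_command", "arguments": {"targets": [[0,0,0,0,0,0],[0,0,0,0,0,0],[0,0,0,0,0,0],[0,0,0,0,0,0],[0,0,0,0,0,0],[0,0,0,0,0,0]], "gripper": 4.6}}

```text
time: 18.3
position: [470.8, 309.3, 7.8]
tcp_rot: [[0.933, 0.359, 0.004], [0.359, -0.933, 0.002], [0.004, -0.0, -1.0]]
contact_force: [0.6, 0.6, 6.6]
width: 50.8
grasp_force: 64.4
```

Request:
{"name": "arm_command", "arguments": {"targets": [[0,0,-2,0,0,0],[0,0,-6,0,0,0],[0,0,-10,0,0,0],[0,0,-14,0,0,0],[0,0,-18,0,0,0],[0,0,-22,0,0,0],[0,0,-23,0,0,0],[0,0,-23,0,0,0]]}}

```text
time: 18.97
position: [471.3, 309.6, 241.0]
tcp_rot: [[0.933, 0.359, 0.008], [0.359, -0.933, 0.004], [0.009, -0.001, -1.0]]
contact_force: [-0.3, 0.3, -1.3]
width: 50.9
grasp_force: 63.7
```

```bash
python3 mv.py 523.8 12 240 95.25
```

```text
[-5.773, 29.667, 0.021, -0.002, -0.009, 0.275]
t 18.97 q [25.  3. 96.  0. 80. 94.] w 50.9 F [-0.3  0.3 -1.3]
```

Request:
{"name": "arm_command", "arguments": {"targets": [[-0.5,2.5,0,0,0,0.03],[-1.2,6,0,0,0,0.07],[-1.9,10,0,0,0,0.12],[-2.6,14,0,0,0,0.17],[-3.4,18,0,0,0,0.22],[-4.1,22,0,0,0,0.27],[-4.8,26,0,0,0,0.275],[-5.4,28.8,0,0,0,0.275],[-5.5,29.5,0,0,0,0.275],[-5.5,29.5,1,0,0,0.275],[-5.5,29.5,3,0,0,0.275],[-5.5,29.5,3,0,0,0.275]]}}

```text
time: 19.97
position: [519.9, 14.8, 199.6]
tcp_rot: [[0.996, 0.092, -0.009], [0.092, -0.996, 0.002], [-0.009, -0.003, -1.0]]
contact_force: [-1.3, 0.1, -3.0]
width: 50.7
grasp_force: 63.5
```

Request:
{"name": "arm_command", "arguments": {"targets": [[0,0,0,0,0,0],[0,0,0,0,0,0],[0,0,0,0,0,0]]}}

```text
time: 20.22
position: [523.7, 14.3, 206.2]
tcp_rot: [[0.996, 0.093, 0.001], [0.093, -0.996, 0.0], [0.001, 0.0, -1.0]]
contact_force: [1.6, -0.3, -1.5]
width: 51.0
grasp_force: 63.6
```

```bash
python3 mv.py 525.6 14.2 155 95.25
python3 - <<'E'
from a import *
from plant import arm
s=arm.read_state();p=s['position'];S=grab('scene','s10')
q=proj(S,hexpts((p[0]+4,p[1]+.4),95.25,p[2]-7.8,p[2]+32.2));print(p,q.round(1).tolist())
x,y=q.mean(0).astype(int);asc(S,x-22,x+22,y-5,y+22)
E
```

```text
[0.188, 0.027, 5.121, 0.0, -0.001, 0.002]
t 20.22 q [ -7.  -1. 103.   0.  77.  78.] w 51.0 F [ 1.6 -0.3 -1.5]
[523.662435    14.29382318 206.20769677] [[252.7, 157.6], [242.5, 160.9], [240.9, 169.8], [249.8, 175.4], [260.2, 172.0], [261.5, 163.1], [253.0, 148.5], [242.5, 151.8], [240.8, 160.8], [249.9, 166.5], [260.6, 163.1], [262.0, 154.0]]
    90123456789012345678901234567890123456789012
156 ..-+#################+--++########+--.-#####
157 ...-+################+--++#########++-++####
158 ....-################++++###########+++++###
159 ....-+###############################++++++#
160 .....+################################++++++
161 .....-+################################+++++
162 .......-+#########+#####################++++
163 ........--#######++######################+++
164 .........-+######++#######################++
165 ..........-+#####++########################+
166 ...........-+####++#############++++#######+
167 ............-####++#############+++++#######
168 ............-+##+++#############+--++++++##+
169 .............+###+##############+-------++++
170 ............-++################++----...---+
171 ............--++###############+------....--
172 ...........-----++##########++++--------...-
173 ..........-------+++#####++++-----....---...
174 .........----------++#++++-------.......-...
175 ........------------+++----------...........
176 .......-------------------------...........-
177 ......--------------------------..........-.
178 .....---------------------------.........--.
179 .....--+-----------------------.........--..
180 ....--++++---------------------........--...
181 ....-+###++-------------------........--....
182 ..--+######++-----------------.......---....
```

Request:
{"name": "arm_command", "arguments": {"targets": [[0.1,0,0,0,0,0],[0.1,0,1.5,0,0,0],[0.1,0,3.5,0,0,0],[0.1,0,5,0,0,0],[0.1,0,5.6,0,0,0],[0.1,0,5.6,0,0,0],[0.1,0,5.6,0,0,0]]}}

```text
time: 20.85
position: [524.8, 13.5, 150.3]
tcp_rot: [[0.996, 0.092, 0.001], [0.092, -0.996, -0.0], [0.001, 0.0, -1.0]]
contact_force: [0.2, -0.8, -1.9]
width: 50.5
grasp_force: 63.6
```

Request:
{"name": "arm_command", "arguments": {"targets": [[0,0,0.3,0,0,0],[0,0,0.4,0,0,0],[0,0,0.4,0,0,0]]}}

```text
time: 21.1
position: [524.8, 13.4, 146.3]
tcp_rot: [[0.996, 0.092, 0.001], [0.092, -0.996, -0.0], [0.001, 0.0, -1.0]]
contact_force: [0.7, -0.3, -0.8]
width: 50.8
grasp_force: 63.6
```

Request:
{"name": "arm_command", "arguments": {"targets": [[0,0,0.2,0,0,0],[0,0,0.2,0,0,0]]}}

```text
time: 21.27
position: [524.6, 13.4, 143.8]
tcp_rot: [[0.996, 0.092, 0.001], [0.092, -0.996, -0.0], [0.001, 0.0, -1.0]]
contact_force: [0.3, 0.3, -0.9]
width: 50.6
grasp_force: 63.9
```

Request:
{"name": "arm_command", "arguments": {"targets": [[0,0,0.15,0,0,0],[0,0,0.15,0,0,0]]}}

```text
time: 21.43
position: [525.2, 13.4, 143.8]
tcp_rot: [[0.996, 0.092, 0.002], [0.092, -0.996, -0.0], [0.002, 0.0, -1.0]]
contact_force: [-1.8, -0.1, 6.2]
width: 50.8
grasp_force: 64.4
```

Request:
{"name": "arm_command", "arguments": {"targets": [[0,0,0,0,0,0],[0,0,0,0,0,0],[0,0,0,0,0,0],[0,0,0,0,0,0],[0,0,0,0,0,0]], "gripper": 5.8}}

```text
time: 21.85
position: [524.3, 13.5, 142.0]
tcp_rot: [[0.996, 0.092, -0.0], [0.092, -0.996, 0.0], [-0.0, -0.0, -1.0]]
contact_force: [-0.3, 0.8, -0.1]
width: 58.0
grasp_force: 0.0
```

Request:
{"name": "arm_command", "arguments": {"targets": [[0,0,-1,0,0,0],[0,0,-2,0,0,0],[0,0,-4,0,0,0],[0,0,-7,0,0,0],[0,0,-10,0,0,0],[0,0,-14,0,0,0],[0,0,-14,0,0,0]]}}

```text
time: 22.43
position: [528.4, 13.1, 292.7]
tcp_rot: [[0.996, 0.092, 0.015], [0.092, -0.996, -0.002], [0.015, 0.003, -1.0]]
contact_force: [0.6, -0.0, 1.7]
width: 58.0
grasp_force: 0.0
```

```bash
cat > chk.py <<'E'
import sys
from h import *
from plant import arm
s=arm.read_state();print(s['time'],s['position'].round(1),s['contact_force'].round(1))
u=np.array([-.0915,.9958]);v=np.array([.9958,.0915]);tag=sys.argv[1]
for n in('scene','top'):
    f=grab(n,tag+n);im=f['frame'].astype(float);w=np.clip(im[:,:,0]-im[:,:,2]-20,0,None)
    R=np.array([proj(f,[539+v[0]*a+u[0]*b,-88+v[1]*a+u[1]*b,177.5])[0] for a,b in((-20,-150),(20,-150),(20,150),(-20,150))]).round().astype(np.int32)
    m=np.zeros(w.shape,np.uint8);cv2.fillPoly(m,[R],1);w*=m
    k,l,st,ce=cv2.connectedComponentsWithStats((w>0).astype(np.uint8))
    for i in range(1,k):
        if st[i,4]<3: continue
        yy,xx=np.where(l==i);q=w[yy,xx];c=[(q*xx).sum()/q.sum(),(q*yy).sum()/q.sum()]
        d=onz(f,[c],177.5)[0][:2]-[539,-88];print(n,np.round(c,1),'tray x,y',(d@v).round(1),(d@u).round(1),st[i,4])
E
python3 chk.py c1; python3 mv.py 563 -285 260 95.25
```

```text
22.4333 [528.4  13.1 292.7] [ 0.6 -0.   1.7]
scene [255.4 158.6] tray x,y -18.6 144.1 12
scene [251.6 171.1] tray x,y -0.8 103.6 17
scene [235.3 188.7] tray x,y 0.2 31.1 30
top [248.6 202.3] tray x,y -0.3 41.4 79
top [279.4 200.9] tray x,y -3.0 -67.7 10
top [231.9 204.1] tray x,y -2.8 101.1 8
[0.932, 30.04, 2.65, 0.001, -0.006, 0.0]
t 22.53 q [-7. -3. 98.  0. 85. 78.] w 57.7 F [0.5 0.  0.4]
```

```bash
python3 mv.py 552 -285.7 260 95.25 552 -285.7 175 95.25
```

```text
[-0.17, 30.009, 2.643, 0.001, -0.006, 0.0]
[-0.224, 29.997, 11.142, 0.001, -0.006, 0.0]
t 22.53 q [-7. -3. 98.  0. 85. 78.] w 57.7 F [0.5 0.  0.4]
```

Request:
{"name": "arm_command", "arguments": {"targets": [[-0.2,4,0,0,0,0],[-0.2,8,1,0,0,0],[-0.2,12,2,0,0,0],[-0.2,16,2,0,0,0],[-0.2,20,2,0,0,0],[-0.2,24,2,0,0,0],[-0.2,28,2,0,0,0],[-0.2,30,3,0,0,0],[-0.2,30,6,0,0,0],[-0.2,30,9,0,0,0],[-0.2,30,11,0,0,0],[-0.2,30,11,0,0,0]], "gripper": 0}}

```text
time: 23.53
position: [546.0, -283.2, 164.9]
tcp_rot: [[0.996, 0.091, -0.01], [0.091, -0.996, 0.007], [-0.009, -0.008, -1.0]]
contact_force: [0.0, 0.6, -0.2]
width: -0.1
grasp_force: 0.0
```

Request:
{"name": "arm_command", "arguments": {"targets": [[0,0,0.3,0,0,0],[0,0,0.6,0,0,0],[0,0,0.6,0,0,0],[0,0,0.6,0,0,0]]}}

```text
time: 23.87
position: [550.8, -285.8, 167.9]
tcp_rot: [[0.996, 0.092, 0.002], [0.092, -0.996, -0.001], [0.002, 0.002, -1.0]]
contact_force: [-0.4, 0.1, 0.2]
width: 0.0
grasp_force: 0.0
```

```bash
python3 mv.py 552 -285.7 157 95.25
python3 - <<'E'
from a import *
S=grab('scene','s11')
for p in((557.1,-285.2,160),(557.1,-285.2,175)): print(proj(S,p).round(1))
x,y=proj(S,(557.1,-285.2,165))[0].astype(int); asc(S,x-28,x+28,y-25,y+20)
E
```

```text
[0.121, 0.004, 1.09, 0.002, -0.002, 0.0]
t 23.87 q [-35.  14.  91.   0.  74.  50.] w 0.0 F [-0.4  0.1  0.2]
[[177.8 252.8]]
[[177.1 250.2]]
    90123456789012345678901234567890123456789012345678901234
226 ....+##################################+--------......-+
227 ....-##################################+--------.......-
228 ....-+################################++-.------........
229 .....-################################+--.-------.......
230 .....-+##############################++--.-------.......
231 ......-##############################+---.-------.......
232 ......-+#############################+-----------.......
233 .......+############################++------------......
234 .......+#############################++-----------......
235 ......-+##############################+++---------......
236 ......-+###############################++++--------.....
237 ......-+++###############################+++-------.....
238 .......-+++###############################+++------.....
239 .......--++#################################+++----.....
240 .......--+###############################
[... 1145 characters left out ...]
+++++++---++++---------------
260 ............-----..--++++++++++-+---++++----------------
261 ............-----.----++++++-------+++------------------
262 ...........-------------+++--------++-------------------
263 ............------.------+++++---++++-------------------
264 ............------..-------+++--++++--------------------
265 ............------..--------+++++++---------------------
266 ............------..---------+++++----------------------
267 ............------..-----------++-----------------------
268 ............------..------------------------------------
269 ............------.-------------------------------------
270 .............-------------------------------------------
```

Request:
{"name": "arm_command", "arguments": {"targets": [[0,0,0.4,0,0,0],[0,0,0.8,0,0,0],[0,0,0.8,0,0,0]]}}

```text
time: 24.17
position: [549.5, -285.1, 157.4]
tcp_rot: [[0.996, 0.092, -0.001], [0.092, -0.996, 0.001], [-0.001, -0.001, -1.0]]
contact_force: [-0.9, -0.8, 0.5]
width: 0.4
grasp_force: 0.0
```

Request:
{"name": "arm_command", "arguments": {"targets": [[0,0,0.3,0,0,0],[0,0,0.6,0,0,0],[0,0,0.6,0,0,0]]}}

```text
time: 24.42
position: [549.5, -285.1, 151.2]
tcp_rot: [[0.996, 0.092, -0.001], [0.092, -0.996, 0.001], [-0.001, -0.001, -1.0]]
contact_force: [1.0, 0.6, -0.6]
width: 0.0
grasp_force: 0.0
```

Request:
{"name": "arm_command", "arguments": {"targets": [[0,0,0.3,0,0,0],[0,0,0.6,0,0,0],[0,0,0.6,0,0,0]]}}

```text
time: 24.67
position: [550.1, -286.0, 146.3]
tcp_rot: [[0.996, 0.092, 0.001], [0.092, -0.996, -0.001], [0.0, 0.001, -1.0]]
contact_force: [0.3, 0.0, 1.4]
width: 0.0
grasp_force: 0.4
```

Request:
{"name": "arm_command", "arguments": {"targets": [[0,0,0.4,0,0,0],[0,0,0.8,0,0,0],[0,0.1,1.2,0,0,0],[0,0.1,1.6,0,0,0],[0,0.2,2.0,0,0,0],[0,0.2,2.4,0,0,0],[0,0.2,2.8,0,0,0],[0,0.2,3.0,0,0,0],[0,0.2,3.2,0,0,0],[0,0.2,3.4,0,0,0],[0,0.2,3.6,0,0,0],[0,0.2,3.8,0,0,0]]}}

```text
time: 25.67
position: [550.3, -287.3, 108.1]
tcp_rot: [[0.996, 0.092, 0.0], [0.092, -0.996, 0.0], [0.0, -0.0, -1.0]]
contact_force: [0.7, -0.9, 4.1]
width: -0.2
grasp_force: 2.3
```

Request:
{"name": "arm_command", "arguments": {"targets": [[0,0,0.2,0,0,0],[0,0,0.4,0,0,0],[0,0,0.6,0,0,0],[0,0,0.8,0,0,0],[0,0,1.0,0,0,0],[0,-0.1,1.2,0,0,0],[0,-0.1,1.4,0,0,0],[0,-0.1,1.6,0,0,0],[0,-0.2,1.8,0,0,0],[0,-0.2,2.0,0,0,0],[0,-0.2,2.2,0,0,0],[0,-0.3,2.4,0,0,0]]}}

```text
time: 26.67
position: [549.8, -284.7, 84.0]
tcp_rot: [[0.996, 0.092, 0.0], [0.092, -0.996, -0.0], [0.0, 0.0, -1.0]]
contact_force: [0.3, -2.7, 4.5]
width: 0.2
grasp_force: 2.3
```

```bash
python3 mv.py 550 -285 48 95.25
python3 - <<'E'
from a import *
S=grab('scene','s12');T=grab('top','t12')
asc(S,160,275,150,250)
E
```

```text
[0.014, 0.027, 3.6, 0.0, -0.0, 0.0]
t 26.67 q [-35.  19.  95.  -0.  66.  50.] w 0.2 F [ 0.3 -2.7  4.5]
    0123456789012345678901234567890123456789012345678901234567890123456789012345678901234567890123456789012345678901234
150 -----------------------..........................................................................--------------+++#
151 -----------------------.........................................................................----------------+++
152 -----------------------........................................................................-------------------+
153 -----------------------.......................................................................---------------------
154 -----------------------.......................................................................---------------------
155 ------------------------......................................................................---------------------
156 ------------------------................................................................---.....-------------------
157 ------------------------.........
[... 10422 characters left out ...]
################+---------...............--+++++++++++-----.---.-.--.-.--...........................
245 +##############################++--------..............----+++++++++---------------...-............................
246 +###############################++-------..............----+++++++--------------.--.--.............................
247 +################################++-------............-------+++++--------------------.............................
248 -#################################+++-----...........---------++++--------..-----.---..............................
249 -+##################################++----..........-----------+++------------------...............................
```

Request:
{"name": "arm_command", "arguments": {"targets": [[0,0,0.3,0,0,0],[0,-0.1,0.6,0,0,0],[0,-0.1,0.9,0,0,0],[0,-0.2,1.2,0,0,0],[0,-0.3,1.5,0,0,0],[0,-0.4,1.8,0,0,0],[0,-0.4,2.1,0,0,0],[0,-0.5,2.4,0,0,0],[0,-0.6,2.7,0,0,0],[0,-0.7,3.0,0,0,0],[0,-0.8,3.3,0,0,0],[0,-0.8,3.5,0,0,0]]}}

```text
time: 27.77
position: [550.6, -278.2, 52.5]
tcp_rot: [[0.996, 0.092, 0.003], [0.092, -0.996, -0.003], [0.003, 0.004, -1.0]]
contact_force: [-6.7, 1.7, 26.5]
width: -0.1
grasp_force: 11.5
```

Request:
{"name": "arm_command", "arguments": {"targets": [[0,0,0.1,0,0,0],[0,0,0.2,0,0,0],[0,0,0.3,0,0,0],[0,0,0.3,0,0,0],[0,0,0.3,0,0,0]]}}

```text
time: 28.18
position: [552.0, -279.4, 51.7]
tcp_rot: [[0.996, 0.092, 0.006], [0.092, -0.996, -0.006], [0.006, 0.006, -1.0]]
contact_force: [-6.1, -1.0, 25.6]
width: 0.2
grasp_force: 11.2
```

```bash
cat > chk2.py <<'E'
import sys
from h import *
from plant import arm
s=arm.read_state();print(s['time'],s['position'].round(1),s['contact_force'].round(1))
th=float(sys.argv[2]);tag=sys.argv[1]
v=np.array([.9958,.0915,0]);u0=np.array([-.0915,.9958,0]);k=np.array([0,0,1.])
u=u0*np.cos(th)+k*np.sin(th);n=-u0*np.sin(th)+k*np.cos(th)
H=np.array([539,-88,130.]); O=H+n*(6+41.5)
for nm in('scene','top'):
    f=grab(nm,tag+nm);im=f['frame'].astype(float);w=np.clip(im[:,:,0]-im[:,:,2]-20,0,None)
    R=np.array([proj(f,O+v*a+u*b)[0] for a,b in((-12,-140),(12,-140),(12,140),(-12,140))]).round().astype(np.int32)
    m=np.zeros(w.shape,np.uint8);cv2.fillPoly(m,[R],1);w*=m
    kk,l,st,ce=cv2.connectedComponentsWithStats((w>0).astype(np.uint8))
    for i in range(1,kk):
        if st[i,4]<3: continue
        yy,xx=np.where(l==i);q=w[yy,xx];c=[(q*xx).sum()/q.sum(),(q*yy).sum()/q.sum()]
        o,d=ray(f,[c]);d=d[0];X=o+d*((O-o)@n)/(d@n)-O
        print(nm,np.round(c,1),'tray x,y',(X@v).round(1),(X@u).round(1),st[i,4])
S=load(tag+'scene')['frame'];cv2.imwrite(f'pics/{tag}.png',cv2.resize(S[150:290,140:280],(600,600),interpolation=2)[:,:,::-1])
E
python3 chk2.py c2 0.5
```

```text
28.1833 [ 552.  -279.4   51.7] [-6.1 -1.  25.6]
scene [219.8 207. ] tray x,y -0.6 -11.8 26
scene [209.4 223.8] tray x,y 0.4 -63.9 30
scene [199.1 241. ] tray x,y 2.1 -116.8 20
top [294.4 202.4] tray x,y -0.9 -122.0 42
top [270.1 202. ] tray x,y -2.5 -14.6 11
top [282.2 202.2] tray x,y -1.6 -67.2 13
```

Request:
{"name": "arm_command", "arguments": {"targets": [[0,0,-1,0,0,0],[0,0,-3,0,0,0],[0,0,-7,0,0,0],[0,0,-11,0,0,0],[0,0,-15,0,0,0],[0,0,-19,0,0,0],[0,0,-21,0,0,0],[0,0,-21,0,0,0]]}}

```text
time: 28.95
position: [551.5, -277.9, 263.1]
tcp_rot: [[0.996, 0.092, 0.009], [0.092, -0.996, -0.006], [0.008, 0.006, -1.0]]
contact_force: [0.1, 0.4, 0.7]
width: -0.0
grasp_force: 0.0
```

```bash
python3 mv.py 520.5 59 255 95.25 520.5 59 225 95.25; python3 chk2.py c3 0.5
```

```text
[-0.002, -33.836, 0.588, 0.006, -0.008, 0.0]
[-0.026, -33.856, 3.588, 0.006, -0.008, 0.0]
t 28.95 q [-34.  10.  86.   0.  83.  51.] w -0.0 F [0.1 0.4 0.7]
28.95 [ 551.5 -277.9  263.1] [0.1 0.4 0.7]
scene [219.8 207. ] tray x,y -0.5 -11.7 27
scene [209.4 223.8] tray x,y 0.4 -63.9 30
scene [198.8 240.8] tray x,y 1.1 -116.8 21
top [294.5 202.5] tray x,y -1.3 -122.4 52
top [270.1 202. ] tray x,y -2.5 -14.7 11
top [282.2 202.2] tray x,y -1.5 -67.1 12
```

Request:
{"name": "arm_command", "arguments": {"targets": [[0,-4,0,0,0,0],[0,-8,0,0,0,0],[0,-12,0,0,0,0],[0,-16,0,0,0,0],[0,-20,0,0,0,0],[0,-24,0,0,0,0],[0,-28,0,0,0,0],[0,-32,0,0,0,0],[0,-33.8,0,0,0,0],[0,-33.8,1,0,0,0],[0,-33.8,3,0,0,0],[0,-33.8,3,0,0,0]]}}

```text
time: 30.05
position: [514.7, 60.1, 220.0]
tcp_rot: [[0.996, 0.093, -0.01], [0.093, -0.996, -0.0], [-0.01, -0.001, -1.0]]
contact_force: [-0.1, -0.3, -1.1]
width: -0.2
grasp_force: 0.0
```

Request:
{"name": "arm_command", "arguments": {"targets": [[0,0,0.3,0,0,0],[0,0,0.6,0,0,0],[0,0,0.6,0,0,0]]}}

```text
time: 30.3
position: [518.0, 59.3, 219.6]
tcp_rot: [[0.996, 0.09, -0.001], [0.09, -0.996, -0.0], [-0.001, -0.0, -1.0]]
contact_force: [-0.3, -0.4, 0.4]
width: -0.2
grasp_force: 0.0
```

```bash
python3 mv.py 520.5 59 205 95.25
```

```text
[0.251, 0.054, 1.456, -0.0, 0.001, -0.001]
t 30.3 q [ -2.  -2. 103.  -0.  79.  83.] w -0.2 F [-0.3 -0.4  0.4]
```

Request:
{"name": "arm_command", "arguments": {"targets": [[0.2,0,0.4,0,0,0],[0.2,0,0.8,0,0,0],[0.2,0,1.2,0,0,0],[0.2,0,1.6,0,0,0],[0.2,-0.2,1.9,0,0,0],[0.2,-0.4,2.2,0,0,0],[0.2,-0.6,2.5,0,0,0],[0.2,-0.8,2.9,0,0,0],[0.2,-1.0,3.3,0,0,0],[0.2,-1.2,3.7,0,0,0],[0.2,-1.3,4.1,0,0,0],[0.2,-1.4,4.5,0,0,0]]}}

```text
time: 31.3
position: [520.2, 73.2, 176.8]
tcp_rot: [[0.996, 0.091, 0.004], [0.091, -0.996, -0.002], [0.003, 0.002, -1.0]]
contact_force: [-0.8, -3.5, 8.1]
width: -0.0
grasp_force: 3.9
```

Request:
{"name": "arm_command", "arguments": {"targets": [[0,-0.1,0.4,0,0,0],[0,-0.2,0.8,0,0,0],[0,-0.3,1.2,0,0,0],[0,-0.5,1.7,0,0,0],[0,-0.6,2.1,0,0,0],[0,-0.6,2.5,0,0,0],[0,-0.7,2.9,0,0,0],[0,-0.8,3.4,0,0,0],[0,-0.8,3.7,0,0,0],[0,-0.9,4.0,0,0,0],[0,-0.9,4.3,0,0,0],[0,-0.9,4.5,0,0,0]]}}

```text
time: 32.3
position: [519.4, 82.3, 131.5]
tcp_rot: [[0.996, 0.091, 0.003], [0.091, -0.996, -0.001], [0.003, 0.002, -1.0]]
contact_force: [-0.3, -3.3, 7.8]
width: 0.1
grasp_force: 3.8
```

Close to level (expected at about 123). I'll press on gently until the force rises.

Request:
{"name": "arm_command", "arguments": {"targets": [[0,0,0.2,0,0,0],[0,0,0.4,0,0,0],[0,0,0.6,0,0,0],[0,0,0.7,0,0,0],[0,0,0.7,0,0,0]]}}

```text
time: 32.72
position: [519.4, 82.5, 126.1]
tcp_rot: [[0.996, 0.092, 0.003], [0.092, -0.996, -0.001], [0.003, 0.001, -1.0]]
contact_force: [-5.9, -3.3, 16.9]
width: -0.1
grasp_force: 8.2
```

Request:
{"name": "arm_command", "arguments": {"targets": [[0,0,0.15,0,0,0],[0,0,0.3,0,0,0],[0,0,0.3,0,0,0]]}}

```text
time: 32.97
position: [519.5, 82.5, 125.9]
tcp_rot: [[0.996, 0.092, 0.003], [0.092, -0.996, -0.001], [0.003, 0.002, -1.0]]
contact_force: [-15.6, -2.7, 35.6]
width: 0.0
grasp_force: 17.8
```

Request:
{"name": "arm_command", "arguments": {"targets": [[0,0,0.15,0,0,0],[0,0,0.3,0,0,0],[0,0,0.3,0,0,0]]}}

```text
time: 33.22
position: [519.7, 82.5, 125.8]
tcp_rot: [[0.996, 0.092, 0.003], [0.092, -0.996, -0.002], [0.003, 0.002, -1.0]]
contact_force: [-25.9, -3.5, 55.5]
width: 0.3
grasp_force: 27.4
```

The tray is hard on its rest. I'm backing off and checking.

Request:
{"name": "arm_command", "arguments": {"targets": [[0,0,-1,0,0,0],[0,0,-3,0,0,0],[0,0,-6,0,0,0],[0,0,-10,0,0,0],[0,0,-14,0,0,0],[0,0,-16,0,0,0],[0,0,-16,0,0,0]]}}

```text
time: 33.8
position: [521.1, 83.2, 284.0]
tcp_rot: [[0.996, 0.092, 0.011], [0.092, -0.996, 0.0], [0.011, 0.001, -1.0]]
contact_force: [-0.0, 0.6, 0.7]
width: 0.3
grasp_force: 0.0
```

Request:
{"name": "arm_command", "arguments": {"targets": [[-3,0,0,0,0,0],[-6,0,0,0,0,0],[-9,0,0,0,0,0],[-9,0,0,0,0,0],[-9,0,0,0,0,0],[-9,0,0,0,0,0]]}}

```text
time: 34.3
position: [428.7, 74.9, 276.9]
tcp_rot: [[0.996, 0.091, 0.001], [0.091, -0.996, 0.0], [0.001, 0.0, -1.0]]
contact_force: [0.1, -0.2, -0.1]
width: -0.0
grasp_force: 0.0
```

```bash
python3 chk2.py c5 0
```

```text
34.3 [428.7  74.9 276.9] [ 0.1 -0.2 -0.1]
scene [225.7 198. ] tray x,y -1.1 -7.4 8
scene [213.1 211.7] tray x,y -0.2 -59.9 8
scene [198.8 227. ] tray x,y 0.3 -116.7 32
top [278.8 200.6] tray x,y -1.9 -65.9 12
top [293.7 199.3] tray x,y -0.7 -119.3 13
top [225.8 204. ] tray x,y -0.9 122.2 56
top [264.4 201.6] tray x,y -1.9 -14.4 12
```

View pics/c5.png

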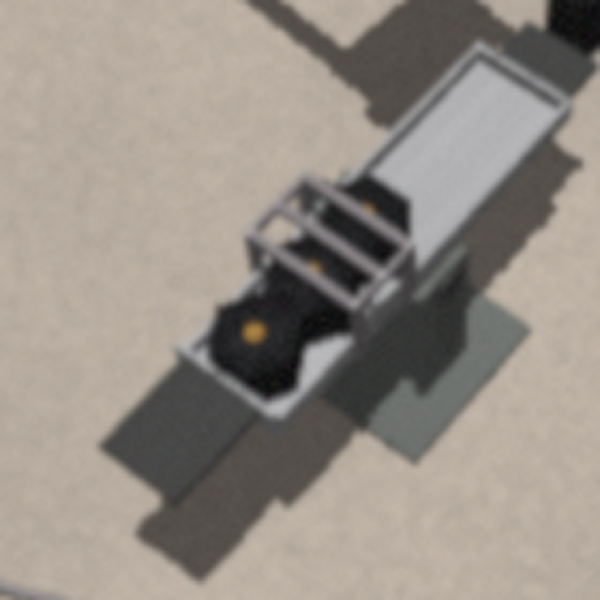

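The tray is level again. The three modules lie in one row against the stop under the bars (brass discs at crop (254,332), (316,268), (369,208)), at tray y ≈ -119, -66 and -14, as expected for flat faces touching.

```bash
python3 -c "
from plant import arm
print(arm.finish_job())"
```

```text
the job is handed in; nothing more can be done
None
```

I put both loose modules into the tray, tipped all three against the end stop in one close row, levelled the tray and handed the job in at about 34 s; pressing the tray onto its rest, the closed fingertips briefly read 55 N vertically at the wrist (limit 120 N).

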